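# Lay the weaning tray for lunch

## Robot

A 7-joint arm with a two-finger parallel gripper is mounted at the origin on the work surface. World frame = base frame: x ahead of the robot, y to its left, z up, the work surface at z = 0. Lengths are in m, angles in rad, forces in N, time in s.
With the tool pointing down it reaches from about 0.425 to 0.925 m from the base axis. Payload 6.8 kg.
Tool frame: the origin (TCP) lies at the very end of the fingers, on their centre line; the grasp point (between the pads) lies 19 mm behind it (r.grip_depth is the distance from the TCP to the grasp point, in m); z points along the fingers, y is the direction in which the jaws open and shut (so a half turn about z gives the same grasp; the last joint's range is limited). The gripper opens to 85 mm and grips with 20 to 120 N. Pads are 22 mm wide; open, the fingers measure 114 mm over their backs; the gripper's body (76 mm by 85 mm) begins 54 mm behind the grasp point. The pads swing forward as they close: fully open they stand 13 mm farther back than shut.
Start: joints at [1.228, 0.477, 0.022, 1.555, -0.011, 1.109, -0.083], TCP at [0.157, -0.656, 0.204] pointing down, gripper open.
Joint ranges: [-2.96, 2.96], [-0.34, 2.1], [-1.41, 1.46], [0.24, 2.44], [-1.37, 4.51], [0.17, 1.92], [-2.96, 2.96]. Speed limits (rad/s): [2.39, 2.39, 3.14, 3.14, 3.14, 3.14, 3.14].

## Interface

Orientations are given as a rotation vector (axis times angle).
In Python, from bench import r, grab_frame gives the robot as it stands. The module is installed in compiled form; this text tells all that it offers.
- The arm moves only by the tool play_rows, never from a script. Its argument "increments" is a list of rows, each a list of 7 numbers: the shift along the tool's x, y, z in mm, then the turn, a rotation vector about the tool's x, y, z in rad, then the closure in counts, from 0 (fully open) to 255 (shut). In form: [[tx, ty, tz, rx, ry, rz, claw], ...]. A call has 1 to 5 rows; each row shifts and turns the pose as measured when the row begins, along the tool's axes as they then stand; what a row does not reach is not made up. A row lasts 1/10 s, in which the tool goes at most 50 mm and 8.59 degrees, less where a joint would pass 70% of its speed; a pose out of reach is approached as far as the arm can. A call is refused whole if a number of a shift passes 50 or a number of a turn 0.15, either way. A call with a gripper value outside its range is refused whole. The fingers move at their own pace and stop on an object; "force" is the grip in N (left out, the last holds). Time passes only in rows, so rows that do not move let the fingers close. It gives the time, the measured TCP pose, the force and the opening at its end, in the units of the state.
- r.get_obs(): the state, without advancing time (a new reading comes with each control period).
- grab_frame(name): name is "scene" or "top" or "wrist"; returns a dict with "color" (400x640x3 uint8, blue, green, red), "depth" (400x640 float32, m along the optical axis (not along the pixel's ray), 0 where there is no reading), "K" (3x3 intrinsics, pixels), "k1" (the pictures are not rectified: a ray, as slopes to the right and down, at radius r is drawn at 1 + k1 r^2 times it, then the intrinsics apply), "T" (4x4, takes a point from camera to world coordinates). Camera axes: x right, y up, looking along -z (the intrinsics and any distortion apply to the point x, -y, -z); pixel columns grow to the right and rows downward; lengths in m; the calibration is good to about 2 mm. A picture is of the moment at which its call begins.
- r.hand_in(): hands the job in, once; it reports no verdict.
The state is a dict: "clock": time; "joints": joint angles; "qvel": joint speeds; "tau": joint torques, N m; "tcp_pos": TCP position; "orientation": TCP orientation; "contact_force": force on the tool from outside, world axes, zero at the start; "moment": the same for the moment, N m; "grip_width": finger opening in m.
Only numpy, scipy, OpenCV 4.12 (cv2) and the standard library are available. Lean on these libraries where they do the work, as an engineer would, in place of code of your own. Each camera call takes 0.05 s, during which the arm holds its last target.

## Task

Lay the grey tray for the baby's lunch around the steel bowl, which stays stuck down with its release tab at the front: the short chunky spoon to the right of the bowl and the long slim spoon to the right of that one, both lying straight front to back with their middles level with the bowl's middle and their handles to the front; the open cup straight behind the bowl; and the snack pot straight to the left of the bowl with its bamboo lid on and fully seated. Leave a gap of about 3 cm between neighbours (bowl and short spoon, short and long spoon, bowl and cup, bowl and pot), and keep the cup and the filled pot upright all the way. Leave the slotted dipper with the ring handle, the spoon caddy and the yellow bib where they are.

Things in the scene. Friction and masses are not known exactly. Their poses are not given: they have to be found in the camera images.
- tray: Fixed flat grey laminate tray, 290 mm deep (x) by 400 mm wide (y), floor 5 mm thick, low rim 6 mm wide and 12 mm high all round. Origin: centre of its underside, on the ledge (z = 0). Its +x points to the back (away from the robot), +y to the left.
- bowl: Fixed round steel suction bowl stuck to the tray floor: 120 mm across the rim, 51 mm high, dark suction foot 92 mm across with a small hinged release tab at the front, lying 4 to 8 mm over the tray floor, its tip 75 mm from the bowl's centre. Origin: centre of its underside, 5 mm above the ledge. Axes parallel to the tray's: +x back, -x front (tab side), +y left, -y right.
- short_spoon: Loose orange weaning spoon, the short chunky one: 104 mm long, handle 16 mm wide and 13 mm thick from x = -52 to +18 mm, oval bowl end 30 by 28 mm, 9 mm high, centred at x = +37 mm. Starts lying on the ledge. Origin: middle of its length, on its underside; +x points to the bowl end, -x to the handle end, z up.
- long_spoon: Loose orange weaning spoon, the long slim one: 150 mm long, handle 11 mm wide and 10 mm thick from x = -75 to +35 mm, oval bowl end 36 by 24 mm, 8 mm high, centred at x = +57 mm. Starts lying on the ledge. Origin: middle of its length, on its underside; +x points to the bowl end, -x to the handle end, z up.
- cup: Loose white open plastic cup without handles, 62 mm high, 58 mm across the rim tapering to 50 mm near the foot, stands upright on the ledge. Origin: centre of its underside, z up.
- pot: Loose round steel snack pot with rusks in it, 62 mm outside diameter with straight sides, 44 mm high, opening 56 mm wide; stands upright on the ledge. Origin: centre of its underside, z up.
- lid: Loose round bamboo lid of the snack pot, lying knob up on the ledge. Flange 68 mm across, 4 mm thick, its underside 5 mm above the origin; under it a white tapered plug (50 narrowing to 42 mm) that drops into the pot's mouth; round knob 20 mm across, 9 to 26 mm above the origin. Origin: centre of the plug's underside, z up; seated, it is 39 mm above the pot's origin.
- dipper: Bystander, leave it: loose orange dipper spoon lying on the ledge, 124 mm long, 45 mm ring for a handle, flat slotted paddle end, 9 mm high. Origin: middle of its length, underside; +x to the paddle.
- caddy: Bystander, leave it: square bamboo spoon caddy, 85 by 85 by 105 mm, with two bamboo spoons standing in it up to 175 mm high. Origin: centre of its underside.
- bib: Bystander, leave it: yellow hard silicone bib lying flat, about 270 mm (x) by 190 mm (y), with a scoop pocket 32 mm high at its +x end and a neck loop at its -x end. Origin: on its underside, at the middle of the straight edge where the neck loop begins.
Mind the look-alikes: they are no part of the job. What is shaped like the cup but green is not meant. What is shaped like the pot but orange is not meant.

How it is judged:
At the end, for the whole second after the job is handed in: As the goal says, to within 15 mm of the 3 cm gaps and of level or straight with the bowl; spoons within 0.2 rad of front-to-back, handles to the front; cup, pot and lid upright, the lid seated within 5.5 mm of centred; all at rest; dipper, caddy and bib within 15 mm of their starts (y of short_spoon in the frame of bowl between -0.116 and -0.086 m and x of short_spoon in the frame of bowl between -0.015 and 0.015 m and y of long_spoon in the frame of short_spoon between -0.065 and -0.035 m and x of long_spoon in the frame of bowl between -0.015 and 0.015 m and angle between the x axis of each of short_spoon, long_spoon and the x axis of bowl, either way round below 0.2 rad and y of bowl in the frame of short_spoon above 0.05 m and angle between each of short_spoon, long_spoon's own z axis and vertical below 0.12 rad and y of bowl in the frame of long_spoon above 0.05 m and x of cup in the frame of bowl between 0.104 and 0.134 m and y of cup in the frame of bowl between -0.015 and 0.015 m and y of pot in the frame of bowl between 0.107 and 0.137 m and x of pot in the frame of bowl between -0.015 and 0.015 m and angle between each of cup, pot, lid's own z axis and vertical below 0.08 rad and horizontal distance between lid and pot below 0.0055 m and z of lid in the frame of pot between 0.0365 and 0.0415 m and linear speed of each of short_spoon, long_spoon, cup, pot, lid below 0.02 m/s and distance of each of dipper, caddy, bib from where it was at the start of the episode below 0.015 m); the robot touches nothing.
It fails at once if the cup or the filled snack pot is tipped by more than 35 degrees (angle between any of cup, pot's own z axis and vertical above 0.61 rad).
It fails at once if the dipper, the caddy or the bib is moved by more than 15 mm (distance of any of dipper, caddy, bib from where it was at the start of the episode above 0.015 m).
It also fails if it takes over 136 s, if anything falls off the work surface, if the arm or the gripper's body presses on something with over 40 N, if the wrist force passes 120 N, or if a joint passes its speed limit or range.

## Working session

There is one attempt and no reset: what is moved stays moved. The work goes in short steps, Python scripts to look and compute and a tool call to move; the robot and the scene stay as the last step left them, time stands still between calls to the robot, and variables do not carry over. Pictures are saved under pics/ and viewed, and the job is handed in when it is done.

Besides the shell and the picture viewer there is one more tool, called after ">>>" as a command line: name --pt "numbers of a row" for each row, then --argument value for the rest. play_rows: Moves the arm, as the interface text tells. Its arguments: {"type":"object","properties":{"increments":{"type":"array","items":{"type":"array","items":{"type":"number"}}},"force":{"type":"number"}},"required":["increments"]}

```bash
mkdir -p pics; ls
python3 - <<'E'
from bench import r, grab_frame
import cv2,numpy as np
o=r.get_obs();print(o)
for n in("scene","top","wrist"):
    f=grab_frame(n);cv2.imwrite(f"pics/a_{n}.png",f["color"]);print(n,f["K"].tolist(),f["k1"],f["T"].round(4).tolist(),(f["depth"]>0).mean())
E
```

```text
pics
{'clock': 0.0, 'joints': array([ 1.22792083,  0.47778451,  0.02231532,  1.55645989, -0.0114974 ,
        1.10929111, -0.08309479]), 'qvel': array([ 0.00166494,  0.00067675,  0.00040862, -0.00036644,  0.00081873,
        0.0020641 , -0.00084294]), 'tau': array([ 2.59926992e-04, -5.96443105e+01,  1.60818391e+00, -2.81197947e+01,
        1.26687690e-02,  9.37254808e-03, -8.01745784e-06]), 'tcp_pos': array([ 0.1568677 , -0.65585677,  0.20273218]), 'orientation': array([-3.11819171e+00, -3.67806503e-01,  5.28958158e-04]), 'contact_force': array([ 0.33731124, -0.06188458, -0.0327983 ]), 'moment': array([ 0.03641535, -0.04189389,  0.01295096]), 'grip_width': 0.08502469782730195}
scene [[455.7525472800341, 0.0, 323.19748239977463], [0.0, 455.7525472800341, 200.42149386370775], [0.0, 0.0, 1.0]] 0.02275231329418588 [[-0.825, -0.3714, 0.4259, 0.9874], [0.5651, -0.5346, 0.6284, 0.6634], [-0.0057, 0.7591, 0.651, 0.7648], [0.0, 0.0, 0.0, 1.0]] 0.99596484375
top [[476.4319955064521, 0.0, 316.53149433423727], [0.0, 476.4319955064521, 196.00844621942295], [0.0, 0.0, 1.0]] -0.11833166425699523 [[-0.0068, 0.9881, -0.1534, 0.3348], [-1.0, -0.0064, 0.0031, -0.0065], [0.0021, 0.1534, 0.9882, 1.2763], [0.0, 0.0, 0.0, 1.0]] 0.99609765625
wrist [[298.22229165638595, 0.0, 319.7596339695784], [0.0, 298.22229165638595, 204.5601560988251], [0.0, 0.0, 1.0]] -0.03029103720667328 [[0.2329, 0.9241, 0.3031, 0.2348], [-0.9725, 0.2218, 0.071, -0.6376], [-0.0017, -0.3113, 0.9503, 0.373], [0.0, 0.0, 0.0, 1.0]] 0.9958125
```

View pics/a_top.png

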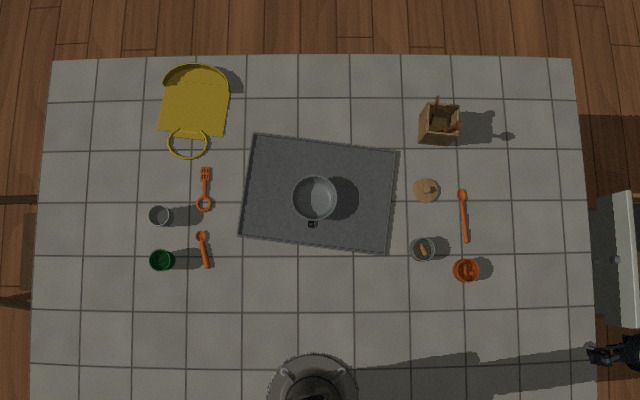

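View pics/a_scene.png

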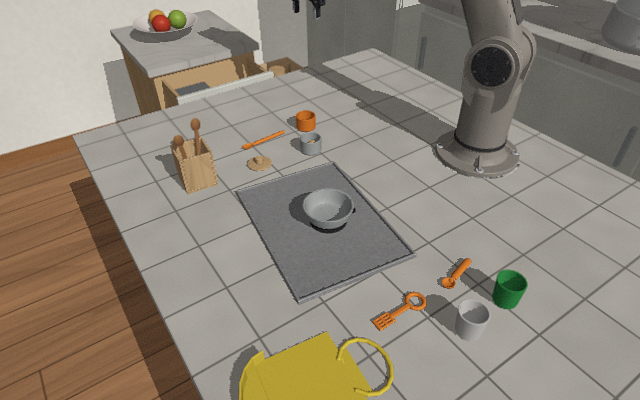

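View pics/a_wrist.png

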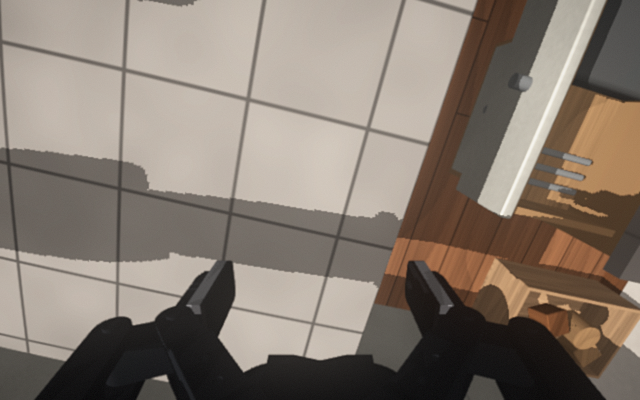

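```bash
cat > h.py <<'E'
import numpy as np,cv2
from scipy.spatial.transform import Rotation as Ro
def slopes(f,px):
    px=np.atleast_2d(np.asarray(px,float));K=f["K"]
    d=np.c_[(px[:,0]-K[0,2])/K[0,0],(px[:,1]-K[1,2])/K[1,1]]
    u=d.copy()
    for _ in range(8): u=d/(1+f["k1"]*(u**2).sum(1,keepdims=True))
    return u
def onplane(f,px,z):
    u=slopes(f,px);D=np.c_[u[:,0],-u[:,1],-np.ones(len(u))]@f["T"][:3,:3].T
    o=f["T"][:3,3];return o+D*((z-o[2])/D[:,2])[:,None]
def cloud(f):
    v,u=np.mgrid[0:400,0:640];s=slopes(f,np.c_[u.ravel(),v.ravel()]);d=f["depth"].ravel()
    P=np.c_[s[:,0]*d,-s[:,1]*d,-d]@f["T"][:3,:3].T+f["T"][:3,3]
    return P.reshape(400,640,3)
def axis(P):
    c=P.mean(0);w,V=np.linalg.eigh(np.cov((P-c).T));return c,V[:,-1]
E
python3 - <<'E'
from bench import r, grab_frame
from h import *
f=grab_frame("top");np.savez("top0.npz",**f)
g=grab_frame("scene");np.savez("scene0.npz",**g)
P=cloud(f);im=f["color"]
def box(x0,y0,x1,y1):
    m=np.zeros((400,640),bool);m[y0:y1,x0:x1]=1;return m
print("table z",np.median(P[300:330,100:200,2]))
B=dict(bib=(150,55,238,165),dipper=(190,163,220,215),short=(192,226,218,272),cup=(145,200,178,230),green=(146,245,180,275),tray=(235,128,405,258),lid=(410,174,444,206),long=(452,183,475,246),pot=(408,234,440,265),opot=(450,255,484,286),caddy=(412,92,464,148))
for n,b in B.items():
    m=box(*b)&(P[...,2]>0.003)
    Q=P[m];print(n,m.sum(),Q.min(0).round(3),Q.max(0).round(3),((Q.min(0)+Q.max(0))/2).round(3))
c=lambda x0,y0,x1,y1,s:cv2.resize(im[y0:y1,x0:x1],None,fx=s,fy=s,interpolation=cv2.INTER_CUBIC)
cv2.imwrite("pics/c1.png",c(140,155,240,285,4));cv2.imwrite("pics/c2.png",c(400,165,500,290,4));cv2.imwrite("pics/c3.png",c(230,120,410,265,4))
E
```

```text
table z 0.0002167103463979192
bib 3883 [ 0.335 -0.007  0.003] [0.948 0.47  1.276] [0.641 0.232 0.64 ]
dipper 433 [ 0.335 -0.007  0.003] [0.626 0.336 1.276] [0.48  0.165 0.64 ]
short 366 [ 0.332 -0.007  0.003] [0.453 0.326 1.276] [0.392 0.16  0.64 ]
cup 541 [ 0.335 -0.007  0.003] [0.524 0.459 1.276] [0.429 0.226 0.64 ]
green 510 [ 0.324 -0.007  0.003] [0.401 0.451 1.276] [0.362 0.222 0.64 ]
tray 12217 [ 0.335 -0.255  0.003] [0.724 0.214 1.276] [ 0.53 -0.02  0.64]
lid 466 [ 0.335 -0.358  0.003] [ 0.592 -0.007  1.276] [ 0.463 -0.182  0.64 ]
long 281 [ 0.335 -0.442  0.003] [ 0.566 -0.007  1.276] [ 0.45  -0.224  0.64 ]
pot 495 [ 0.335 -0.338  0.003] [ 0.427 -0.007  1.276] [ 0.381 -0.172  0.64 ]
opot 497 [ 0.294 -0.456  0.003] [ 0.37  -0.007  1.276] [ 0.332 -0.231  0.64 ]
caddy 1630 [ 0.335 -0.424  0.003] [ 0.83  -0.007  1.276] [ 0.582 -0.215  0.64 ]
```

View pics/c1.png

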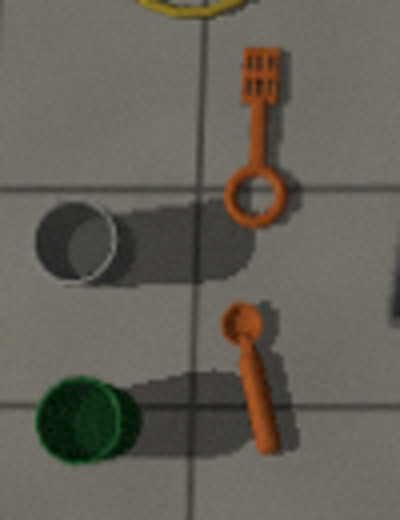

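View pics/c2.png

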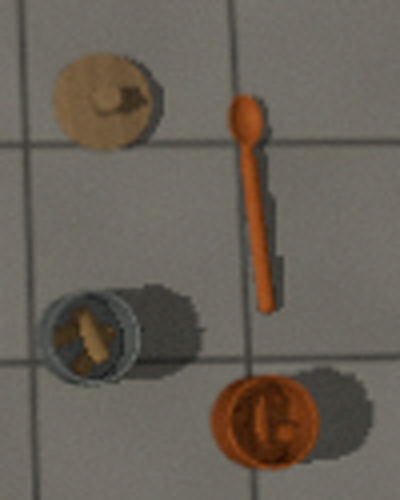

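View pics/c3.png

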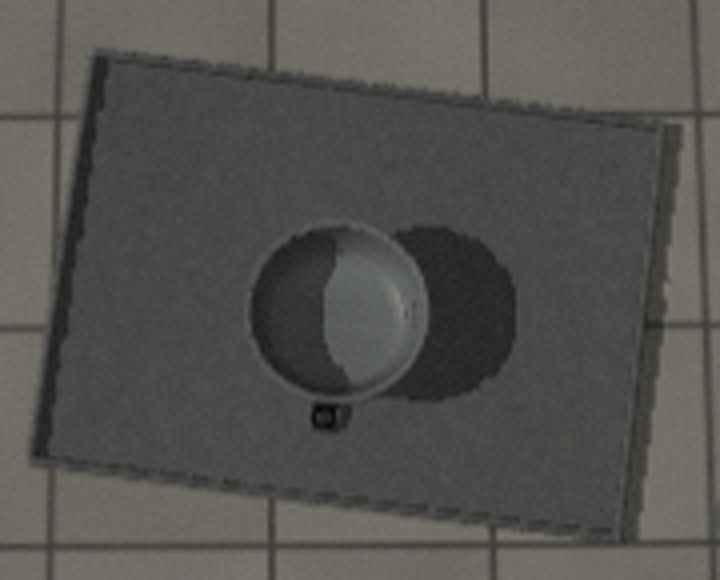

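Candidates: white cup (160,215), not the green one (162,260). Steel pot with rusks (423,249), not the orange one (466,270). Short spoon (204,250), long spoon (464,216), dipper (205,190). Bamboo lid (427,190), and the caddy (439,125) is a different bamboo thing. The crops confirm these choices. Next: precise measurement.

```bash
cat > meas.py <<'E'
from h import *
def orange(im):
    h=cv2.cvtColor(im,cv2.COLOR_BGR2HSV);return ((h[...,0]<14)&(h[...,1]>150)&(h[...,2]>60))
def spoon(f,b,z=0.006):
    m=np.zeros((400,640),bool);m[b[1]:b[3],b[0]:b[2]]=1;m&=orange(f["color"])
    v,u=np.nonzero(m);Q=onplane(f,np.c_[u,v],z)[:,:2];c,a=axis(Q)
    t=(Q-c)@a
    # bowl end = wider end
    n=np.array([-a[1],a[0]]);w=(Q-c)@n
    lo,hi=t.min(),t.max();L=hi-lo
    wl=np.ptp(w[t<lo+.3*L]);wh=np.ptp(w[t>hi-.3*L])
    hm=(t>lo+.1*L)&(t<lo+.6*L) if wh>wl else (t<hi-.1*L)&(t>hi-.6*L)
    ch,ah=axis(Q[hm])
    if (ah@a)<0: ah=-ah
    t2=(Q-ch)@ah
    mid=ch+ah*(t2.min()+t2.max())/2
    d=ah if wh>wl else -ah
    return mid,d,np.degrees(np.arctan2(d[1],d[0])),np.ptp(t2)
def ring(f,c,R,z,n=None):
    pass
E
python3 - <<'E'
from meas import *
f=dict(np.load("top0.npz"));P=cloud(f)
print("short",spoon(f,(192,226,218,272)));print("long",spoon(f,(452,183,475,246)))
print("dipper",spoon(f,(190,163,220,215)))
def hi(b,z0,z1):
    m=np.zeros((400,640),bool);m[b[1]:b[3],b[0]:b[2]]=1;m&=(P[...,2]>z0)&(P[...,2]<z1)&(f["depth"]>0.1)
    Q=P[m];(c,R)=cv2.minEnclosingCircle(Q[:,:2].astype(np.float32));print(m.sum(),np.round(c,4),round(R*2,4),"bbox",(Q[:,:2].min(0)+Q[:,:2].max(0))/2,"z",np.percentile(Q[:,2],[1,50,99]).round(4))
for n,b,z0,z1 in [("cup",(145,200,178,230),.055,.07),("pot",(408,234,440,265),.038,.05),("lid",(410,174,444,206),.004,.012),("knob",(410,174,444,206),.017,.04),("bowl",(285,170,345,228),.046,.062),("green",(146,245,180,275),.055,.07)]:
    print(n,end=' ');hi(b,z0,z1)
m=np.zeros((400,640),np.uint8);m[128:258,232:406]=1
rim=(m>0)&(P[...,2]>0.0035)&(f["depth"]>.1)
Q=P[rim][:,:2].astype(np.float32);print("tray",cv2.minAreaRect(Q))
g=dict(np.load("scene0.npz"));Pg=cloud(g)
# cross check with scene depth near objects
for n,c,R,z0,z1 in [("bowl",(.53,0),.1,.046,.062),("cup",(.5,.33),.05,.055,.07),("pot",(.4,-.24),.06,.038,.05)]:
    pass
E
```

```text
short (array([0.39077373, 0.29423214]), array([0.97574103, 0.21892794]), np.float64(12.646073731084952), np.float64(0.10014809477184866))
long (array([ 0.47636721, -0.40773096]), array([0.99662438, 0.08209653]), np.float64(4.709084667404406), np.float64(0.1456792180779277))
dipper (array([0.55368454, 0.29515885]), array([-0.99977031,  0.02143181]), np.float64(178.77195390298655), np.float64(0.12171996606400906))
cup 110 [0.4775 0.401 ] 0.059 bbox [0.47737695 0.40129721] z [0.0554 0.0608 0.067 ]
pot 98 [ 0.3864 -0.2855] 0.0632 bbox [ 0.3866333  -0.28485982] z [0.0381 0.042  0.0474]
lid 368 [ 0.5485 -0.303 ] 0.1095 bbox [ 0.5499499  -0.30985064] z [0.0042 0.0076 0.0119]
knob 45 [ 0.5449 -0.3049] 0.0203 bbox [ 0.5453815  -0.30464338] z [0.0186 0.0232 0.0294]
bowl 333 [ 0.52   -0.0031] 0.1213 bbox [ 0.52089256 -0.00249555] z [0.0463 0.0538 0.06  ]
green 113 [0.3603 0.3938] 0.0581 bbox [0.36113271 0.39332831] z [0.0553 0.0612 0.067 ]
tray ((0.5454622507095337, -0.01565346121788025), (0.47916319966316223, 0.3553665280342102), 89.5935287475586)
```

Run:
```python
from meas import *
f=dict(np.load("top0.npz"))
C=onplane(f,[(254.3,132.8),(396.5,150.7),(386.5,254.5),(238.5,235)],.012)[:,:2];print(C.round(4),C.mean(0))
for i in range(4):
    d=C[(i+1)%4]-C[i];print(np.linalg.norm(d),np.degrees(np.arctan2(d[1],d[0])))
t=onplane(f,[(312,224)],.012);print("tab",t)
g=dict(np.load("scene0.npz"));P=cloud(g)
ok=(g["depth"]>.1)
for n,c,R,z0,z1 in [("bowl",(.52,-.003),.08,.050,.062),("cup",(.477,.401),.05,.058,.066),("pot",(.386,-.285),.045,.041,.048)]:
    m=ok&(np.hypot(P[...,0]-c[0],P[...,1]-c[1])<R)&(P[...,2]>z0)&(P[...,2]<z1)
    Q=P[m][:,:2].astype(np.float32);print(n,m.sum(),cv2.minEnclosingCircle(Q),(Q.min(0)+Q.max(0))/2)
# lid flange via color in top
im=f["color"];h=cv2.cvtColor(im,cv2.COLOR_BGR2HSV)
v,u=np.mgrid[174:208,408:446];hh=h[174:208,408:446];mm=(hh[...,1]>60)&(hh[...,2]>60);Q=onplane(f,np.c_[u[mm],v[mm]],.009)[:,:2].astype(np.float32);print("lid",mm.sum(),cv2.minEnclosingCircle(Q),Q.mean(0))
```

```text
[[ 0.7082  0.1597]
 [ 0.6552 -0.2303]
 [ 0.3731 -0.1946]
 [ 0.4273  0.1979]] [ 0.54097124 -0.01683321]
0.3935950021275999 -97.74058197781052
0.28432801600301216 172.78450984612238
0.39628639517098413 82.13565933363634
0.28346011186962056 -7.757714083401271
tab [[0.45568815 0.00213063 0.012     ]]
bowl 307 ((0.5208069682121277, -0.003026138059794903), 0.06164262443780899) [ 0.5210615  -0.00290338]
cup 211 ((0.47791171073913574, 0.39939504861831665), 0.030264349654316902) [0.47754872 0.40053785]
pot 56 ((0.38743239641189575, -0.28524553775787354), 0.034207746386528015) [ 0.38701794 -0.28524554]
lid 489 ((0.5465182662010193, -0.30553609132766724), 0.03473389521241188) [ 0.5458613  -0.30533198]
```

```bash
cat > go.py <<'E'
import sys,numpy as np
from bench import r
from scipy.spatial.transform import Rotation as Ro
def plan(x,y,z,yaw=None):
    o=r.get_obs();R=Ro.from_rotvec(o["orientation"]).as_matrix();p=o["tcp_pos"]
    cy=np.degrees(np.arctan2(R[1,0],R[0,0]))
    yw=cy if yaw is None else yaw
    a=np.radians(yw);T=np.c_[[np.cos(a),np.sin(a),0],[np.sin(a),-np.cos(a),0],[0,0,-1.]]
    d=np.array([x,y,z])-p
    print("t %.2f pos"%o["clock"],p.round(4),"yaw %.1f w %.4f F"%(cy,o["grip_width"]),o["contact_force"].round(1))
    print("rotvec tool",Ro.from_matrix(R.T@T).as_rotvec().round(3),"shift now-axes",(R.T@d*1000).round(1),"shift after-turn axes",(T.T@d*1000).round(1))
if __name__=="__main__":
    a=list(map(float,sys.argv[1:]));plan(*a)
E
python3 go.py .387 -.285 .14 ; python3 go.py .387 -.285 .14 -7.7
```

```text
t 0.25 pos [ 0.157  -0.6562  0.2033] yaw 13.5 w 0.0854 F [ 0.3 -0.2 -0. ]
rotvec tool [-0.001  0.    -0.   ] shift now-axes [ 310.1 -307.5   63.5] shift after-turn axes [ 310.1 -307.5   63.3]
t 0.25 pos [ 0.157  -0.6562  0.2033] yaw 13.5 w 0.0854 F [ 0.3 -0.2 -0. ]
rotvec tool [-0.001  0.     0.369] shift now-axes [ 310.1 -307.5   63.5] shift after-turn axes [ 178.2 -398.7   63.3]
```

>>> play_rows --pt "33 -33 6 0 0 0 0" --pt "33 -33 6 0 0 0 0" --pt "33 -33 6 0 0 0 0" --pt "33 -33 6 0 0 0 0" --pt "33 -33 6 0 0 0 0"

```text
clock: 0.75
tcp_pos: [0.277, -0.4582, 0.1715]
orientation: [3.118, 0.347, -0.004]
contact_force: [0.6, -0.2, -0.1]
grip_width: 0.0853
```

```bash
python3 go.py .387 -.285 .14
```

```text
t 0.75 pos [ 0.277  -0.4582  0.1715] yaw 12.7 w 0.0853 F [ 0.6 -0.2 -0.1]
rotvec tool [0.004 0.003 0.   ] shift now-axes [ 145.4 -145.    30.4] shift after-turn axes [ 145.3 -144.8   31.5]
```

>>> play_rows --pt "33 -33 7 0 0 0 0" --pt "33 -33 7 0 0 0 0" --pt "33 -33 7 0 0 0 0" --pt "33 -33 7 0 0 0 0" --pt "0 0 0 0 0 0 0"

```text
clock: 1.25
tcp_pos: [0.3832, -0.2878, 0.1419]
orientation: [3.117, 0.361, -0.0]
contact_force: [0.6, -0.2, 0.8]
grip_width: 0.0854
```

```bash
python3 go.py .387 -.285 .12
cat > wl.py <<'E'
import sys
from bench import grab_frame
from meas import *
n=sys.argv[1];cam=sys.argv[2] if len(sys.argv)>2 else "wrist"
f=grab_frame(cam);cv2.imwrite(f"pics/{n}.png",f["color"]);np.savez(n+".npz",**f)
E
python3 wl.py w1
```

```text
t 1.25 pos [ 0.3832 -0.2878  0.1419] yaw 13.2 w 0.0854 F [ 0.6 -0.2  0.8]
rotvec tool [0.004 0.    0.   ] shift now-axes [ 4.4 -2.  21.9] shift after-turn axes [ 4.4 -1.9 21.9]
```

View pics/w1.png

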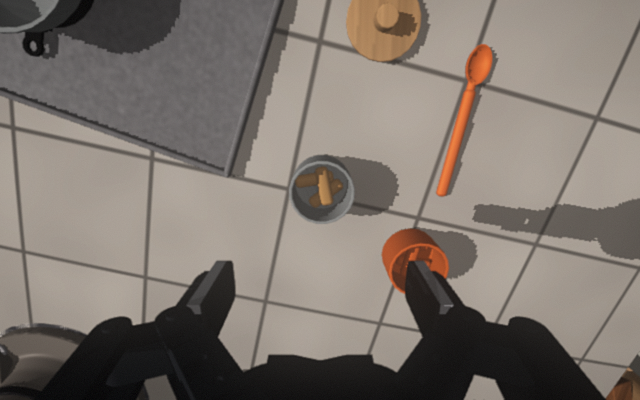

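The steel pot with rusks is at (322,188), the lid knob at (387,15) and the long spoon at (465,120). The orange pot at (415,262) is not wanted. I'll check the pot position with this camera.

Run:
```python
from meas import *
f=dict(np.load("w1.npz"));P=cloud(f);ok=f["depth"]>.05
print("table",np.median(P[330:350,200:240],axis=(0,1)))
v,u=np.mgrid[0:400,0:640]
m=ok&(P[...,2]>.040)&(P[...,2]<.048)&(np.hypot(u-322,v-188)<45)
Q=P[m][:,:2].astype(np.float32);print("pot",m.sum(),cv2.minEnclosingCircle(Q))
m=ok&(P[...,2]>.022)&(P[...,2]<.032)&(np.hypot(u-387,v-17)<25)
Q=P[m][:,:2].astype(np.float32);print("knob",m.sum(),cv2.minEnclosingCircle(Q))
print("long",spoon(f,(430,30,510,205)))
```

```text
table [ 0.36735425 -0.24795484  0.21351549]
pot 706 ((0.3868514895439148, -0.28887253999710083), 0.031025778502225876)
knob 473 ((0.5473176836967468, -0.30876490473747253), 0.010265784338116646)
long (array([ 0.47745994, -0.41086458]), array([0.99677101, 0.08029671]), np.float64(4.605620876672948), np.float64(0.14869274284898945))
```

>>> play_rows --pt "4 0 40 0 0 0 0" --pt "0 0 40 0 0 0 0" --pt "0 0 30 0 0 0 0" --pt "0 0 15 0 0 0 0" --pt "0 0 5 0 0 0 0"

```text
clock: 1.8
tcp_pos: [0.3866, -0.2982, 0.0109]
orientation: [3.109, 0.347, 0.006]
contact_force: [-1.1, 0.6, 0.6]
grip_width: 0.0857
```

```bash
python3 go.py .387 -.287 .01
```

```text
t 1.80 pos [ 0.3866 -0.2982  0.0109] yaw 12.7 w 0.0857 F [-1.1  0.6  0.6]
rotvec tool [ 0.014 -0.003 -0.   ] shift now-axes [  2.9 -10.8   0.7] shift after-turn axes [  2.9 -10.8   0.9]
```

>>> play_rows --pt "3 -10 0 0.014 0 0 0" --pt "0 0 0 0 0 0 0"

```text
clock: 2.0
tcp_pos: [0.3864, -0.2886, 0.0109]
orientation: [-3.122, -0.344, -0.002]
contact_force: [0.1, -0.3, -0.1]
grip_width: 0.0854
```

```bash
python3 go.py .387 -.287 .01;python3 wl.py t2 top
python3 - <<'E'
from meas import *
f=dict(np.load("t2.npz"));P=cloud(f);ok=f["depth"]>.05
E
```

```text
t 2.00 pos [ 0.3864 -0.2886  0.0109] yaw 12.6 w 0.0854 F [ 0.1 -0.3 -0.1]
rotvec tool [-0.001 -0.002  0.   ] shift now-axes [ 0.9 -1.4  0.9] shift after-turn axes [ 0.9 -1.4  0.9]
```

>>> play_rows --pt "0 0 0 0 0 0 140" --pt "0 0 0 0 0 0 140" --pt "0 0 0 0 0 0 140" --pt "0 0 0 0 0 0 140" --force 40

```text
clock: 2.45
tcp_pos: [0.3897, -0.2921, 0.0154]
orientation: [3.117, 0.341, 0.013]
contact_force: [0.1, -0.6, 0.7]
grip_width: 0.0386
```

```bash
python3 go.py .387 -.287 .15; python3 wl.py w3
```

```text
t 2.45 pos [ 0.3897 -0.2921  0.0154] yaw 12.5 w 0.0386 F [ 0.1 -0.6  0.7]
rotvec tool [ 0.007 -0.008 -0.   ] shift now-axes [  -0.5   -4.6 -134.7] shift after-turn axes [  -1.6   -5.6 -134.6]
```

View pics/w3.png

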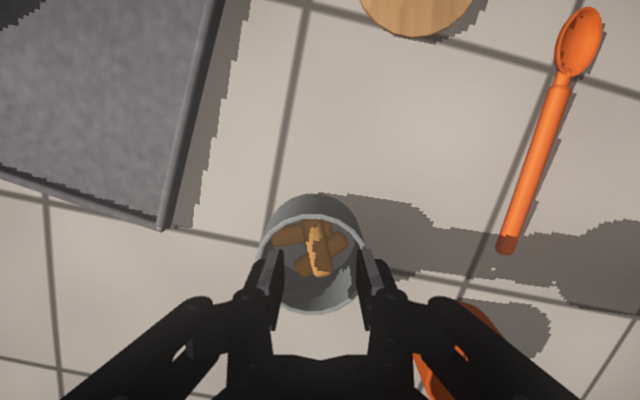

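Run:
```python
from bench import r
from meas import *
f=dict(np.load("w3.npz"));P=cloud(f);ok=f["depth"]>.05
print(f["T"][:3,3])
v,u=np.mgrid[0:400,0:640]
m=ok&(P[...,2]>.038)&(P[...,2]<.065)&(np.hypot(u-315,v-260)<60)&(v<262)
Q=P[m];print("pot",m.sum(),cv2.minEnclosingCircle(Q[:,:2].astype(np.float32)),np.percentile(Q[:,2],[2,50,98]))
A=np.c_[Q[:,:2],np.ones(len(Q))];
for p in[(315,215),(262,250),(365,250),(270,290),(372,290),(315,310),(275,270),(365,270)]:print(p,P[p[1],p[0]].round(4))
print(r.get_obs())
```

```text
[ 0.46623768 -0.27395545  0.18610454]
pot 1527 ((0.39369839429855347, -0.2875894606113434), 0.030899669975042343) [0.0385129  0.04395439 0.06016526]
(315, 215) [ 0.4161 -0.2836  0.0436]
(262, 250) [ 0.3903 -0.2603  0.0423]
(365, 250) [ 0.4054 -0.3118  0.0498]
(270, 290) [ 0.3933 -0.27    0.0806]
(372, 290) [ 0.4026 -0.3106  0.0813]
(315, 310) [ 0.3596 -0.2958  0.0428]
(275, 270) [ 0.3952 -0.27    0.0678]
(365, 270) [ 0.4042 -0.3093  0.0685]
{'clock': 2.5, 'joints': array([ 0.63653997,  0.45433641, -0.14719083,  2.14206687,  0.12437318,
        0.54331718, -0.9544139 ]), 'qvel': array([-0.00178519,  0.00877676, -0.00452727,  0.01148493, -0.00355338,
        0.00049374, -0.0006334 ]), 'tau': array([ 1.22871157e-01, -4.63454854e+01, -3.64933563e-01, -1.63503993e+01,
        4.75165725e-02, -3.91581247e-02, -1.50038610e-03]), 'tcp_pos': array([ 0.389403  , -0.29166252,  0.01515324]), 'orientation': array([3.11759832, 0.34161173, 0.01245468]), 'contact_force': array([ 0.82091622,  0.31671905, -0.57538682]), 'moment': array([ 0.01005932,  0.0417674 , -0.03796032]), 'grip_width': 0.03839574723422659}
```

```bash
python3 - <<'E'
import cv2
a=cv2.imread("pics/w3.png")[180:360,210:430];cv2.imwrite("pics/w3c.png",cv2.convertScaleAbs(cv2.resize(a,None,fx=3.3,fy=3.3,interpolation=cv2.INTER_CUBIC),alpha=1.8,beta=20))
E
python3 wl.py s3 scene
python3 - <<'E'
import cv2
a=cv2.imread("pics/s3.png")[60:220,200:420];cv2.imwrite("pics/s3c.png",cv2.convertScaleAbs(cv2.resize(a,None,fx=3.3,fy=3.3,interpolation=cv2.INTER_CUBIC),alpha=1.3))
E
```

```text
(no output)
```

View pics/w3c.png

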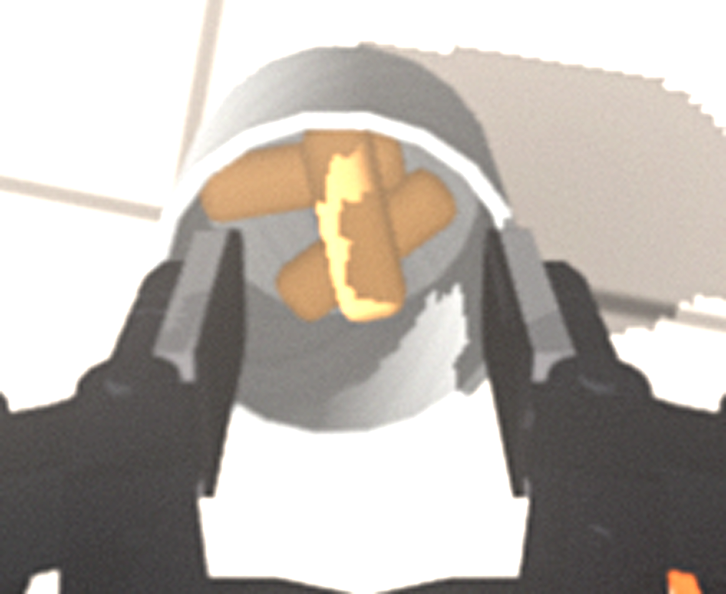

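View pics/s3c.png

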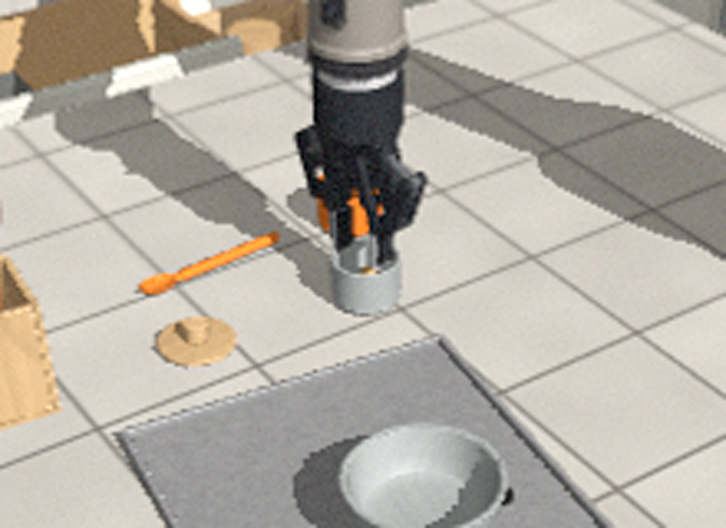

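Run:
```python
from meas import *
f=dict(np.load("w3.npz"));P=cloud(f)
for v in range(246,300,6):
    print(v,[(u,*(P[v,u]*1000).round(0).astype(int)) for u in (268,274,280,358,364,370)])
f=dict(np.load("w1.npz"));P=cloud(f)
for v in range(258,300,6): print(v,[(u,*(P[v,u]*1000).round(0).astype(int)) for u in (215,222,229,412,418,425)])
```

```text
246 [(268, np.int64(381), np.int64(-261), np.int64(18)), (274, np.int64(380), np.int64(-265), np.int64(15)), (280, np.int64(381), np.int64(-268), np.int64(16)), (358, np.int64(395), np.int64(-315), np.int64(22)), (364, np.int64(405), np.int64(-312), np.int64(44)), (370, np.int64(387), np.int64(-328), np.int64(0))]
252 [(268, np.int64(395), np.int64(-264), np.int64(53)), (274, np.int64(396), np.int64(-267), np.int64(52)), (280, np.int64(396), np.int64(-270), np.int64(51)), (358, np.int64(405), np.int64(-308), np.int64(52)), (364, np.int64(405), np.int64(-311), np.int64(52)), (370, np.int64(406), np.int64(-314), np.int64(51))]
258 [(268, np.int64(395), np.int64(-265), np.int64(58)), (274, np.int64(395), np.int64(-268), np.int64(58)), (280, np.int64(395), np.int64(-271), np.int64(56)), (358, np.int64(402), np.int64(-308), np.int64(54)), (364, np.int64(405), np.int64(-310), np.int64(58)), (370, np.int64(405), np.int64(-313), np.int64(57))]
264 [(268, np.int64(395), np.int64(-266), np.int64(63)), (274, np.int64(396), np.int64(-269), np.int64(64)), (280, np.int64(392), np.int64(-271), np.i
[... 3302 characters left out ...]
, (425, np.int64(404), np.int64(-327), np.int64(206))]
288 [(215, np.int64(384), np.int64(-244), np.int64(209)), (222, np.int64(378), np.int64(-245), np.int64(200)), (229, np.int64(373), np.int64(-246), np.int64(192)), (412, np.int64(393), np.int64(-329), np.int64(194)), (418, np.int64(398), np.int64(-328), np.int64(201)), (425, np.int64(403), np.int64(-327), np.int64(208))]
294 [(215, np.int64(381), np.int64(-244), np.int64(208)), (222, np.int64(376), np.int64(-246), np.int64(201)), (229, np.int64(370), np.int64(-247), np.int64(192)), (412, np.int64(391), np.int64(-330), np.int64(195)), (418, np.int64(395), np.int64(-329), np.int64(201)), (425, np.int64(401), np.int64(-327), np.int64(210))]
```

Run:
```python
from meas import *
f=dict(np.load("s3.npz"));P=cloud(f)
for v in range(122,150,2):
    print(v,[tuple((P[v,u]*1000).round(0).astype(int).tolist()) for u in range(298,326,3)])
```

```text
122 [(405, -322, 83), (405, -306, 90), (392, -310, 84), (340, -378, 33), (400, -266, 108), (394, -260, 109), (375, -273, 97), (389, -237, 119), (385, -228, 122), (374, -230, 117)]
124 [(358, -402, 21), (404, -308, 83), (393, -309, 78), (343, -374, 29), (333, -372, 26), (395, -257, 105), (378, -269, 93), (388, -239, 111), (383, -231, 114), (369, -237, 106)]
126 [(359, -401, 14), (403, -309, 76), (394, -307, 73), (383, -309, 68), (334, -370, 21), (393, -262, 95), (385, -259, 94), (390, -236, 107), (374, -245, 97), (368, -239, 98)]
128 [(358, -403, 5), (405, -307, 70), (393, -310, 65), (382, -311, 61), (332, -374, 11), (394, -260, 90), (389, -253, 92), (388, -239, 99), (379, -237, 96), (282, -364, -2)]
130 [(359, -402, -1), (403, -310, 62), (394, -309, 59), (385, -307, 57), (330, -377, 2), (393, -261, 83), (387, -255, 84), (389, -238, 93), (297, -359, -1), (291, -351, 1)]
132 [(366, -390, 0), (405, -308, 56), (394, -309, 52), (381, -313, 46), (373, -310, 44), (392, -263, 75), (386, -257, 76), (375, -258, 72), (303, -350, -2), (295, -345, -2)]
134 [(371, -382, -1), (407, -305, 52), (396,
[... 648 characters left out ...]
)]
142 [(398, -339, 3), (417, -290, 37), (416, -276, 44), (382, -313, 11), (386, -290, 25), (376, -290, 21), (386, -258, 42), (375, -259, 38), (334, -304, -2), (328, -298, -1)]
144 [(398, -340, -5), (416, -292, 28), (415, -276, 36), (414, -263, 43), (406, -259, 42), (399, -255, 42), (387, -257, 36), (378, -255, 34), (342, -294, -1), (334, -289, -1)]
146 [(405, -329, -3), (416, -293, 20), (416, -275, 30), (413, -265, 35), (405, -261, 34), (397, -257, 33), (391, -251, 34), (377, -257, 25), (346, -286, -3), (341, -278, 0)]
148 [(411, -319, -3), (417, -292, 15), (414, -279, 21), (410, -269, 24), (406, -259, 29), (400, -254, 29), (389, -254, 25), (375, -259, 17), (352, -278, -3), (345, -272, -2)]
```

>>> play_rows --pt "0 -4 -30 0 0 0 140" --pt "0 0 0 0 0 0 255" --pt "0 0 0 0 0 0 255" --pt "0 0 0 0 0 0 255" --pt "0 0 0 0 0 0 255"

```text
clock: 3.05
tcp_pos: [0.3869, -0.2864, 0.0443]
orientation: [3.12, 0.343, 0.008]
contact_force: [-0.3, 0.3, 0.3]
grip_width: 0.0
```

```bash
python3 go.py .387 -.287 .05; python3 wl.py w4
python3 - <<'E'
from bench import r
from meas import *
print(r.grip_depth)
f=dict(np.load("w4.npz"));P=cloud(f);v,u=np.mgrid[0:400,0:640];ok=f["depth"]>.05
p=r.get_obs()["tcp_pos"]
m=ok&(np.hypot(P[...,0]-p[0],P[...,1]-p[1])<.03)&(P[...,2]>.055)
Q=P[m];print(m.sum(),np.percentile(Q[:,2],[0,1,5,50]))
m=ok&(P[...,2]>.038)&(P[...,2]<.048)&(np.hypot(P[...,0]-.387,P[...,1]+.287)<.05)
print(cv2.minEnclosingCircle(P[m][:,:2].astype(np.float32)))
E
```

```text
t 3.05 pos [ 0.3869 -0.2864  0.0443] yaw 12.5 w 0.0000 F [-0.3  0.3  0.3]
rotvec tool [ 0.004 -0.005 -0.   ] shift now-axes [-0.   0.7 -5.7] shift after-turn axes [-0.1  0.6 -5.7]
0.0187
19562 [0.07439823 0.08150273 0.09498515 0.14160747]
((0.3868372440338135, -0.2882000505924225), 0.031023548915982246)
```

View pics/w4.png

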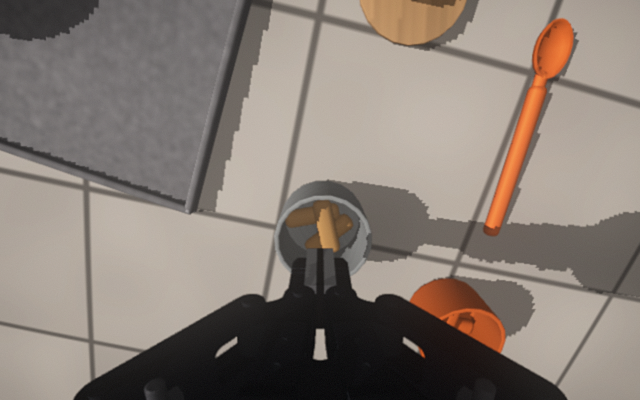

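The measured fingertip height disagrees with the reported TCP. In the wrist and scene depth the tips sit about 30 mm (shut) to 43 mm (open) above it, so the first close passed over the rim. The pot has not moved (0.387, -0.288). I'll use the measured tips and go lower while watching the force.

>>> play_rows --pt "0 1 0 0.004 -0.005 0 0" --pt "0 0 0 0 0 0 0" --pt "0 0 0 0 0 0 0" --pt "0 0 0 0 0 0 0" --pt "0 0 15 0 0 0 0"

```text
clock: 3.6
tcp_pos: [0.3877, -0.2879, 0.0292]
orientation: [-3.123, -0.343, -0.0]
contact_force: [0.1, -0.6, 0.5]
grip_width: 0.0722
```

```bash
python3 go.py .387 -.288 -.025
```

```text
t 3.60 pos [ 0.3877 -0.2879  0.0292] yaw 12.5 w 0.0722 F [ 0.1 -0.6  0.5]
rotvec tool [-0. -0.  0.] shift now-axes [-0.7 -0.  54.2] shift after-turn axes [-0.7 -0.  54.2]
```

>>> play_rows --pt "0 0 0 0 0 0 0" --pt "0 0 10 0 0 0 0" --pt "0 0 10 0 0 0 0" --pt "0 0 10 0 0 0 0"

```text
clock: 4.0
tcp_pos: [0.3879, -0.288, -0.0023]
orientation: [3.123, 0.343, 0.001]
contact_force: [0.4, -0.2, 0.2]
grip_width: 0.0856
```

```bash
python3 go.py .387 -.288 -.025;python3 wl.py w5;python3 wl.py s5 scene;python3 - <<'E'
import cv2
a=cv2.imread("pics/s5.png")[60:220,200:420];cv2.imwrite("pics/s5c.png",cv2.convertScaleAbs(cv2.resize(a,None,fx=3.3,fy=3.3,interpolation=cv2.INTER_CUBIC),alpha=1.3))
E
```

```text
t 4.00 pos [ 0.3879 -0.288  -0.0023] yaw 12.5 w 0.0856 F [ 0.4 -0.2  0.2]
rotvec tool [ 0.    -0.001 -0.   ] shift now-axes [-0.9 -0.2 22.7] shift after-turn axes [-0.9 -0.2 22.7]
```

View pics/w5.png

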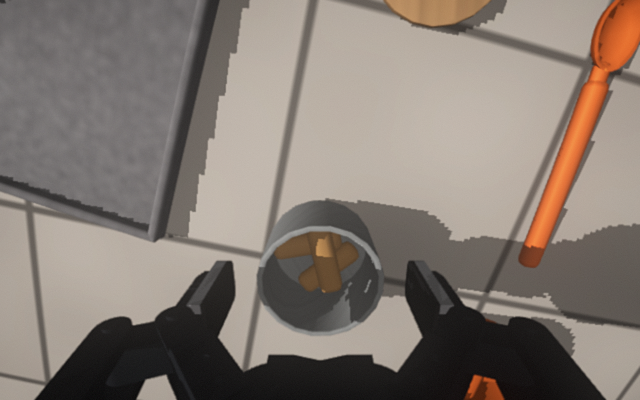

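View pics/s5c.png

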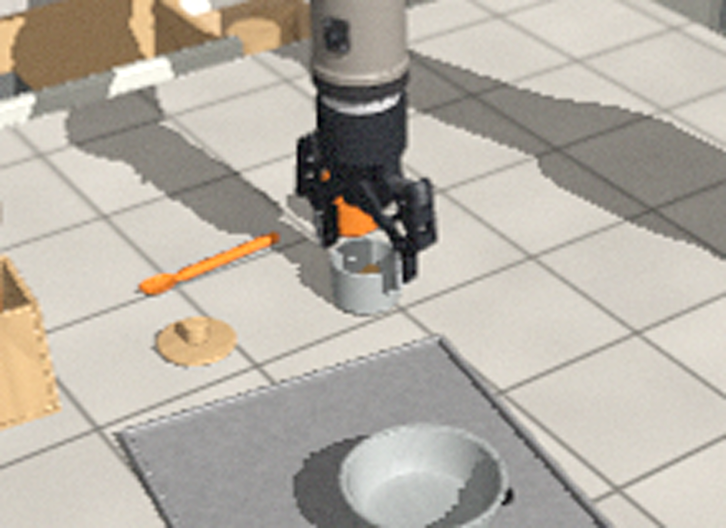

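The fingers straddle the pot (mouth at (321,280), tips at (225,265) and (415,265)), and there is no contact although the TCP reads below zero. Going lower, then closing.

>>> play_rows --pt "0 0 11 0 0 0 0" --pt "0 0 9 0 0 0 0" --pt "0 0 0 0 0 0 120" --pt "0 0 0 0 0 0 120" --pt "0 0 0 0 0 0 120" --force 40

```text
clock: 4.6
tcp_pos: [0.3869, -0.2873, -0.0246]
orientation: [-3.121, -0.343, 0.003]
contact_force: [-1.0, -0.8, 0.1]
grip_width: 0.0615
```

```bash
python3 go.py .387 -.288 -.025
```

```text
t 4.60 pos [ 0.3869 -0.2873 -0.0246] yaw 12.5 w 0.0615 F [-1.  -0.8  0.1]
rotvec tool [-0.002  0.002 -0.   ] shift now-axes [-0.1  0.7  0.4] shift after-turn axes [-0.1  0.7  0.4]
```

>>> play_rows --pt "0 0 -15 0 0 0 120" --pt "0 0 -30 0 0 0 120" --pt "0 0 -30 0 0 0 120" --pt "0 0 -30 0 0 0 120" --pt "0 0 0 0 0 0 120"

```text
clock: 5.1
tcp_pos: [0.3861, -0.2867, 0.0835]
orientation: [-3.119, -0.343, 0.007]
contact_force: [1.1, -0.4, -1.6]
grip_width: 0.0613
```

```bash
python3 go.py .537 .118 .08;  python3 go.py .537 .118 .08 37; python3 wl.py w6
```

```text
t 5.10 pos [ 0.3861 -0.2867  0.0835] yaw 12.5 w 0.0613 F [ 1.1 -0.4 -1.6]
rotvec tool [-0.004  0.004 -0.   ] shift now-axes [ 235.2 -362.3    4.1] shift after-turn axes [ 235.2 -362.3    3.5]
t 5.10 pos [ 0.3861 -0.2867  0.0835] yaw 12.5 w 0.0613 F [ 1.1 -0.4 -1.6]
rotvec tool [-0.005  0.003 -0.427] shift now-axes [ 235.2 -362.3    4.1] shift after-turn axes [ 364.1 -232.4    3.5]
```

View pics/w6.png

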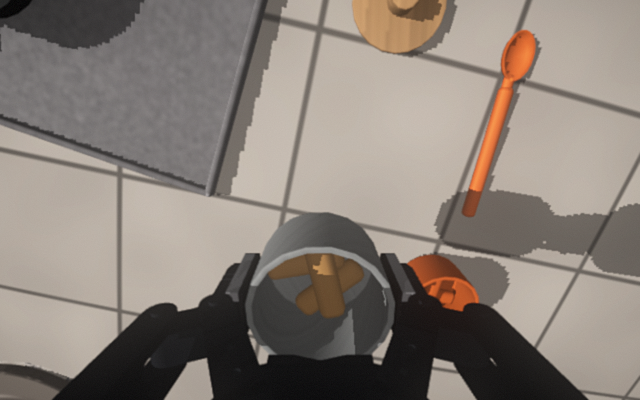

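>>> play_rows --pt "12 -18 0 0 0 0 120" --pt "22 -33 0 0 0 0 120" --pt "26 -40 0 0 0 0 120" --pt "26 -40 0 0 0 0 120" --pt "26 -40 0 0 0 0 120"

```text
clock: 5.65
tcp_pos: [0.4538, -0.0967, 0.077]
orientation: [-3.121, -0.316, 0.022]
contact_force: [0.3, -0.8, -2.3]
grip_width: 0.0614
```

>>> play_rows --pt "26 -40 0 0 0 0 120" --pt "26 -40 0 0 0 0 120" --pt "26 -40 0 0 0 0 120" --pt "20 -30 0 0 0 0 120" --pt "12 -18 0 0 0 0 120"

```text
clock: 6.15
tcp_pos: [0.5253, 0.1022, 0.0695]
orientation: [-3.118, -0.324, 0.036]
contact_force: [0.5, -0.2, -1.5]
grip_width: 0.061
```

```bash
python3 go.py .537 .118 .08;  python3 go.py .537 .118 .04 37
```

```text
t 6.15 pos [0.5253 0.1022 0.0695] yaw 11.9 w 0.0610 F [ 0.5 -0.2 -1.5]
rotvec tool [-0.009  0.022 -0.   ] shift now-axes [ 14.4 -13.2 -10.7] shift after-turn axes [ 14.7 -13.1 -10.5]
t 6.15 pos [0.5253 0.1022 0.0695] yaw 11.9 w 0.0610 F [ 0.5 -0.2 -1.5]
rotvec tool [-0.014  0.02  -0.439] shift now-axes [ 15.3 -12.8  29.3] shift after-turn axes [18.8 -5.6 29.5]
```

>>> play_rows --pt "15 -13 5 -0.005 0.007 -0.145 120" --pt "0 0 5 -0.005 0.007 -0.145 120" --pt "0 0 10 -0.004 0.006 -0.145 120" --pt "0 0 10 0 0 0 120" --pt "0 0 0 0 0 0 120"

```text
clock: 6.65
tcp_pos: [0.5333, 0.125, 0.0311]
orientation: [-2.969, -1.014, 0.012]
contact_force: [-0.1, 0.1, -2.0]
grip_width: 0.0613
```

```bash
python3 go.py .537 .118 -.018;  python3 wl.py t7 top; python3 wl.py w7
```

```text
t 6.65 pos [0.5333 0.125  0.0311] yaw 37.7 w 0.0613 F [-0.1  0.1 -2. ]
rotvec tool [-0.007  0.006 -0.   ] shift now-axes [-1.   8.1 49. ] shift after-turn axes [-1.3  7.8 49.1]
```

View pics/w7.png

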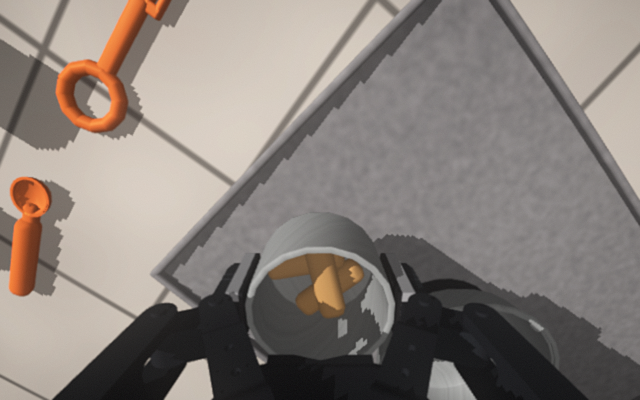

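>>> play_rows --pt "-1 8 0 -0.007 0.006 0 120" --pt "0 0 20 0 0 0 120" --pt "0 0 15 0 0 0 120" --pt "0 0 0 0 0 0 120"

```text
clock: 7.15
tcp_pos: [0.5416, 0.1157, -0.0017]
orientation: [2.973, 1.003, 0.012]
contact_force: [-0.7, -0.2, -2.1]
grip_width: 0.0614
```

```bash
python3 go.py .537 .118 -.019
```

```text
t 7.15 pos [ 0.5416  0.1157 -0.0017] yaw 37.3 w 0.0614 F [-0.7 -0.2 -2.1]
rotvec tool [ 0.006 -0.006 -0.   ] shift now-axes [-2.4 -4.7 17.2] shift after-turn axes [-2.3 -4.6 17.3]
```

>>> play_rows --pt "-2 -4 4 0.003 -0.003 0 120" --pt "0 0 6 0 0 0 120" --pt "0 0 4 0 0 0 120" --pt "0 0 0 0 0 0 120"

```text
clock: 7.55
tcp_pos: [0.5384, 0.1178, -0.0156]
orientation: [2.975, 1.002, 0.008]
contact_force: [0.8, -0.3, -2.0]
grip_width: 0.0615
```

```bash
python3 go.py .537 .118 -.019
```

```text
t 7.55 pos [ 0.5384  0.1178 -0.0156] yaw 37.2 w 0.0615 F [ 0.8 -0.3 -2. ]
rotvec tool [ 0.004 -0.004 -0.   ] shift now-axes [-1.  -1.   3.4] shift after-turn axes [-1.  -1.   3.4]
```

>>> play_rows --pt "0 0 3 0.002 -0.002 0 120" --pt "0 0 2 0 0 0 120" --pt "0 0 0 0 0 0 120"

```text
clock: 7.85
tcp_pos: [0.5391, 0.1181, -0.0194]
orientation: [2.976, 1.002, 0.005]
contact_force: [0.5, 0.4, -1.6]
grip_width: 0.0615
```

```bash
python3 go.py .537 .118 -.020
```

```text
t 7.85 pos [ 0.5391  0.1181 -0.0194] yaw 37.2 w 0.0615 F [ 0.5  0.4 -1.6]
rotvec tool [ 0.002 -0.003 -0.   ] shift now-axes [-1.8 -1.2  0.6] shift after-turn axes [-1.8 -1.2  0.6]
```

>>> play_rows --pt "0 0 1 0 0 0 120" --pt "0 0 0 0 0 0 20" --pt "0 0 0 0 0 0 20" --pt "0 0 0 0 0 0 20"

```text
clock: 8.25
tcp_pos: [0.5404, 0.1185, -0.0192]
orientation: [2.976, 1.002, 0.009]
contact_force: [0.4, 0.4, 1.0]
grip_width: 0.0787
```

```bash
python3 go.py .537 .118 .1; python3 wl.py w8
```

```text
t 8.25 pos [ 0.5404  0.1185 -0.0192] yaw 37.2 w 0.0787 F [0.4 0.4 1. ]
rotvec tool [ 0.003 -0.005 -0.   ] shift now-axes [  -2.4   -1.2 -119.2] shift after-turn axes [  -3.    -1.6 -119.2]
```

View pics/w8.png

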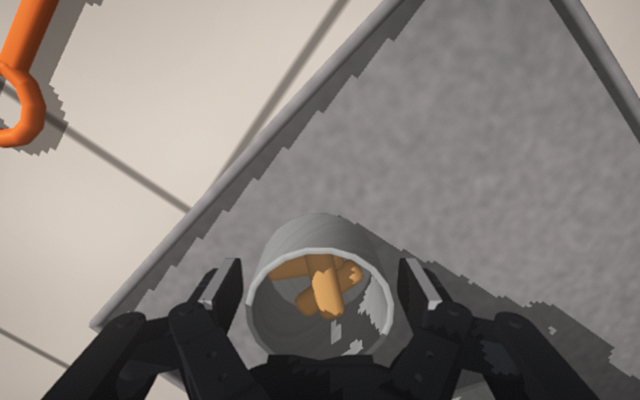

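The pot is released (mouth at (320,300)) with the pads clear. Lifting, then going to the lid.

>>> play_rows --pt "0 0 -20 0 0 0 20" --pt "0 0 -40 0 0 0 20" --pt "0 0 -45 0 0 0 100" --pt "0 0 -20 0 0 0.14 150" --pt "0 0 0 0 0 0.14 150"

```text
clock: 8.8
tcp_pos: [0.5387, 0.1183, 0.1088]
orientation: [-3.09, -0.566, -0.003]
contact_force: [1.1, -0.2, 0.0]
grip_width: 0.0366
```

```bash
python3 go.py .546 -.306 .10; python3 wl.py w9
python3 - <<'E'
from meas import *
f=dict(np.load("w9.npz"));P=cloud(f);ok=f["depth"]>.05
m=ok&(P[...,2]>.044)&(P[...,2]<.053)&(np.hypot(P[...,0]-.539,P[...,1]-.118)<.045)
print(m.sum(),cv2.minEnclosingCircle(P[m][:,:2].astype(np.float32)))
m=ok&(P[...,2]>.05)&(P[...,2]<.06)&(np.hypot(P[...,0]-.52,P[...,1]+.003)<.07)
print(m.sum(),cv2.minEnclosingCircle(P[m][:,:2].astype(np.float32)))
E
```

```text
t 8.80 pos [0.5387 0.1183 0.1088] yaw 20.8 w 0.0366 F [ 1.1 -0.2  0. ]
rotvec tool [-0.    -0.002  0.   ] shift now-axes [-143.6  399.4    8.5] shift after-turn axes [-143.6  399.4    8.8]
996 ((0.5389147400856018, 0.11810337007045746), 0.031208667904138565)
1718 ((0.5217825174331665, -0.005385829135775566), 0.06051233038306236)
```

View pics/w9.png

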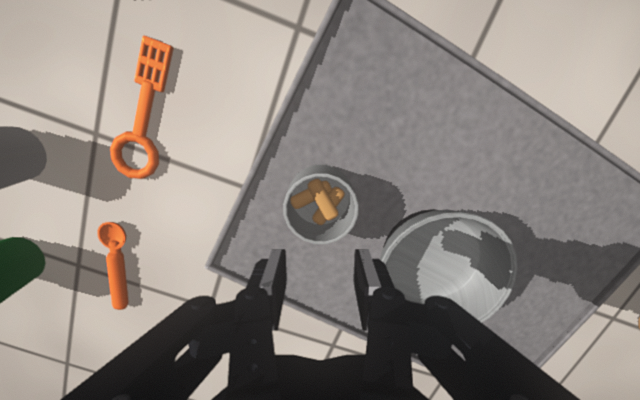

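>>> play_rows --pt "-16 44 0 0 0 0 130" --pt "-16 44 0 0 0 0 130" --pt "-16 44 0 0 0 0 130" --pt "-16 44 0 0 0 0 130" --pt "-16 44 0 0 0 0 130"

```text
clock: 9.35
tcp_pos: [0.5426, -0.1124, 0.1064]
orientation: [-3.078, -0.604, -0.005]
contact_force: [0.7, 0.6, -0.3]
grip_width: 0.0419
```

>>> play_rows --pt "-16 44 0 0 0 0 130" --pt "-16 44 0 0 0 0 130" --pt "-16 44 0 0 0 0 130" --pt "-16 44 0 0 0 0 130" --pt "0 0 0 0 0 0 130"

```text
clock: 9.85
tcp_pos: [0.5456, -0.316, 0.1017]
orientation: [-3.079, -0.612, 0.004]
contact_force: [-1.0, 0.7, 0.2]
grip_width: 0.0418
```

```bash
python3 go.py .546 -.306 .06; python3 wl.py w10
python3 - <<'E'
from meas import *
f=dict(np.load("w10.npz"));P=cloud(f);ok=f["depth"]>.05
m=ok&(P[...,2]>.022)&(P[...,2]<.032)&(np.hypot(P[...,0]-.546,P[...,1]+.307)<.03)
print(m.sum(),cv2.minEnclosingCircle(P[m][:,:2].astype(np.float32)))
m=ok&(P[...,2]>.006)&(P[...,2]<.013)&(np.hypot(P[...,0]-.546,P[...,1]+.307)<.045)
print(m.sum(),cv2.minEnclosingCircle(P[m][:,:2].astype(np.float32)))
E
```

```text
t 9.85 pos [ 0.5456 -0.316   0.1017] yaw 22.5 w 0.0418 F [-1.   0.7  0.2]
rotvec tool [-0.003  0.002 -0.   ] shift now-axes [ 4.3 -9.  41.7] shift after-turn axes [ 4.2 -9.1 41.7]
391 ((0.5474857091903687, -0.30857041478157043), 0.010019163601100445)
3630 ((0.5475581288337708, -0.3083690404891968), 0.03398904949426651)
```

View pics/w10.png

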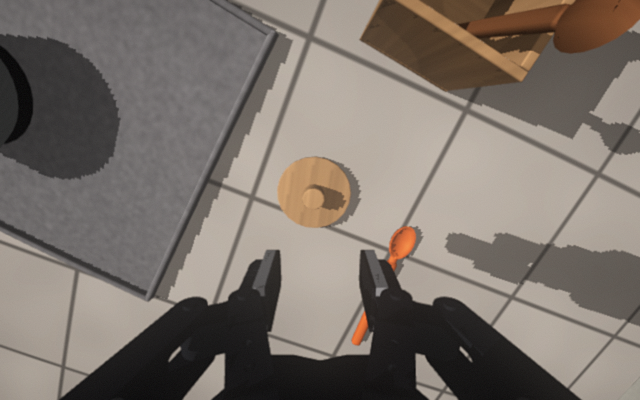

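>>> play_rows --pt "4 -6 10 0 0 0 130" --pt "0 0 30 0 0 0 130" --pt "0 0 30 0 0 0 130" --pt "0 0 15 0 0 0 130" --pt "0 0 0 0 0 0 130"

```text
clock: 10.4
tcp_pos: [0.5483, -0.2939, 0.0108]
orientation: [-3.065, -0.638, 0.003]
contact_force: [-0.5, -0.0, -0.1]
grip_width: 0.0419
```

```bash
python3 go.py .5475 -.3085 -.02
```

```text
t 10.40 pos [ 0.5483 -0.2939  0.0108] yaw 23.5 w 0.0419 F [-0.5 -0.  -0.1]
rotvec tool [-0.011 -0.     0.   ] shift now-axes [-6.6 13.4 30.7] shift after-turn axes [-6.6 13.1 30.8]
```

>>> play_rows --pt "-6 13 0 -0.008 0 0 130" --pt "0 0 0 0 0 0 130" --pt "0 0 8 0 0 0 130"

```text
clock: 10.7
tcp_pos: [0.5507, -0.3082, 0.0053]
orientation: [-3.074, -0.646, -0.005]
contact_force: [0.0, -0.6, 0.3]
grip_width: 0.0421
```

```bash
python3 go.py .5475 -.3085 -.02
```

```text
t 10.70 pos [ 0.5507 -0.3082  0.0053] yaw 23.7 w 0.0421 F [ 0.  -0.6  0.3]
rotvec tool [ 0.    -0.003 -0.   ] shift now-axes [-3.1 -1.  25.3] shift after-turn axes [-3.  -1.  25.3]
```

>>> play_rows --pt "-3 -1 8 0 -0.002 0 130" --pt "0 0 8 0 0 0 130" --pt "0 0 8 0 0 0 130" --pt "0 0 0 0 0 0 130"

```text
clock: 11.1
tcp_pos: [0.5478, -0.3096, -0.0199]
orientation: [3.073, 0.644, 0.004]
contact_force: [0.7, -0.3, -1.1]
grip_width: 0.0419
```

```bash
python3 go.py .5475 -.3085 -.02; python3 wl.py w11
```

```text
t 11.10 pos [ 0.5478 -0.3096 -0.0199] yaw 23.7 w 0.0419 F [ 0.7 -0.3 -1.1]
rotvec tool [ 0.002 -0.002 -0.   ] shift now-axes [ 0.1 -1.1  0.1] shift after-turn axes [ 0.1 -1.1  0.1]
```

View pics/w11.png

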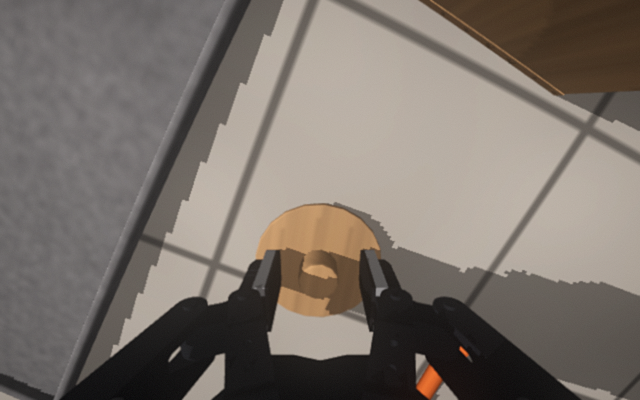

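The knob (319,265) is centred between the pads. Closing.

>>> play_rows --pt "0 -1 0 0 0 0 225" --pt "0 0 0 0 0 0 225" --pt "0 0 0 0 0 0 225" --pt "0 0 0 0 0 0 225" --force 30

```text
clock: 11.55
tcp_pos: [0.5486, -0.3078, -0.0177]
orientation: [3.073, 0.645, 0.006]
contact_force: [0.5, 0.5, -1.0]
grip_width: 0.0185
```

```bash
python3 go.py .5475 -.3085 -.02
```

```text
t 11.55 pos [ 0.5486 -0.3078 -0.0177] yaw 23.7 w 0.0185 F [ 0.5  0.5 -1. ]
rotvec tool [ 0.003 -0.004 -0.   ] shift now-axes [-1.3  0.2  2.3] shift after-turn axes [-1.3  0.2  2.3]
```

>>> play_rows --pt "0 0 -10 0 0 0 225" --pt "0 0 -30 0 0 0 225" --pt "0 0 -40 0 0 0 225" --pt "0 0 -40 0 0 0 225" --pt "0 0 -10 0 0 0 225"

```text
clock: 12.05
tcp_pos: [0.5458, -0.3067, 0.1158]
orientation: [-3.072, -0.645, 0.002]
contact_force: [0.6, -0.4, -0.6]
grip_width: 0.0183
```

```bash
python3 go.py .539 .118 .11; python3 wl.py w12;python3 wl.py s12 scene;python3 - <<'E'
import cv2
a=cv2.imread("pics/s12.png")[40:220,180:400];cv2.imwrite("pics/s12c.png",cv2.convertScaleAbs(cv2.resize(a,None,fx=3.,fy=3.,interpolation=cv2.INTER_CUBIC),alpha=1.3))
E
```

```text
t 12.05 pos [ 0.5458 -0.3067  0.1158] yaw 23.7 w 0.0183 F [ 0.6 -0.4 -0.6]
rotvec tool [-0.002  0.001 -0.   ] shift now-axes [ 164.7 -391.6    6.7] shift after-turn axes [ 164.7 -391.6    5.8]
```

View pics/w12.png

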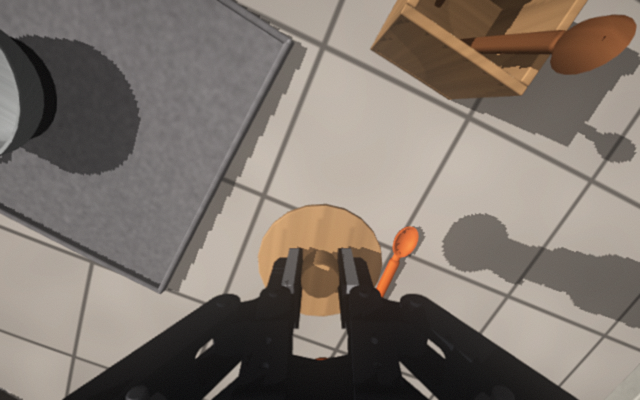

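View pics/s12c.png

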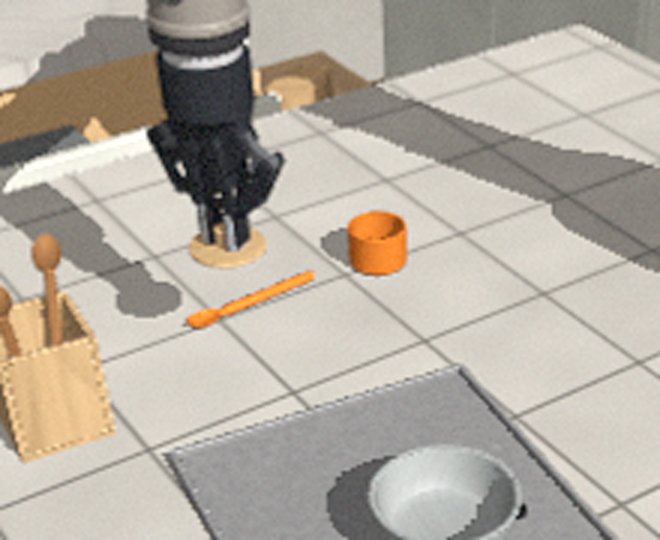

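The lid hangs level from its knob. I'll carry it to the pot.

>>> play_rows --pt "9 -20 0 0 0 0 225" --pt "17 -40 0 0 0 0 225" --pt "17 -40 0 0 0 0 225" --pt "17 -40 0 0 0 0 225" --pt "17 -40 0 0 0 0 225"

```text
clock: 12.65
tcp_pos: [0.5367, -0.1134, 0.1057]
orientation: [-3.075, -0.621, 0.023]
contact_force: [-0.0, 0.9, -0.9]
grip_width: 0.0182
```

>>> play_rows --pt "17 -40 0 0 0 0 225" --pt "17 -40 0 0 0 0 225" --pt "17 -40 0 0 0 0 225" --pt "17 -40 0 0 0 0 225" --pt "10 -25 0 0 0 0 225"

```text
clock: 13.15
tcp_pos: [0.5284, 0.0972, 0.0976]
orientation: [-3.07, -0.625, 0.046]
contact_force: [-0.1, 0.0, -1.1]
grip_width: 0.019
```

```bash
python3 go.py .539 .118 .09
```

```text
t 13.15 pos [0.5284 0.0972 0.0976] yaw 23.0 w 0.0190 F [-0.1  0.  -1.1]
rotvec tool [-0.014  0.027 -0.   ] shift now-axes [ 18.1 -14.9   7.3] shift after-turn axes [ 17.9 -15.    7.6]
```

>>> play_rows --pt "17 -15 0 -0.01 0.02 0 225" --pt "0 0 0 0 0 0 225" --pt "0 0 15 0 0 0 225" --pt "0 0 0 0 0 0 225"

```text
clock: 13.55
tcp_pos: [0.5321, 0.1234, 0.076]
orientation: [-3.071, -0.641, 0.028]
contact_force: [-0.7, -0.6, -0.5]
grip_width: 0.0188
```

```bash
python3 go.py .539 .118 .04; python3 wl.py w13
python3 - <<'E'
from bench import r
from meas import *
f=dict(np.load("w13.npz"));P=cloud(f);ok=f["depth"]>.05
t=r.get_obs()["tcp_pos"];h=cv2.cvtColor(f["color"],cv2.COLOR_BGR2HSV);z=t[2]+.0177+.009
m=ok&(abs(P[...,2]-z)<.005)&(np.hypot(P[...,0]-t[0],P[...,1]-t[1])<.045)&(h[...,1]>70)
Q=P[m];print(m.sum(),cv2.minEnclosingCircle(Q[:,:2].astype(np.float32)),t)
c=np.linalg.lstsq(np.c_[Q[:,:2],np.ones(len(Q))],Q[:,2],rcond=None)[0];print("slope",c)
E
```

```text
t 13.55 pos [0.5321 0.1234 0.076 ] yaw 23.6 w 0.0188 F [-0.7 -0.6 -0.5]
rotvec tool [-0.008  0.017 -0.   ] shift now-axes [ 4.7  8.  35.8] shift after-turn axes [ 4.1  7.7 36. ]
6252 ((0.5316294431686401, 0.12315504252910614), 0.03418492525815964) [0.53294322 0.12329373 0.07692288]
slope [-0.02523991 -0.00169204  0.11678139]
```

View pics/w13.png

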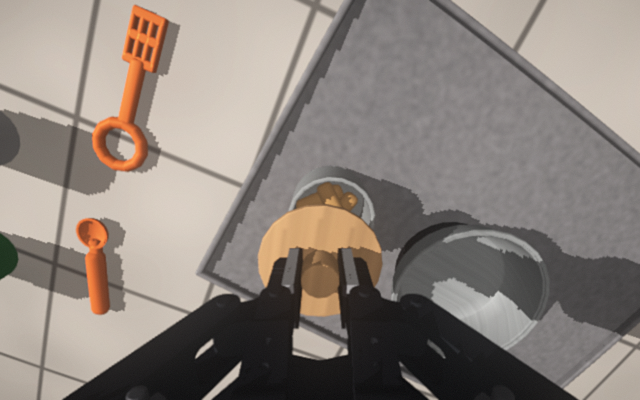

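>>> play_rows --pt "4 7 0 -0.006 0.014 0 225" --pt "0 0 0 0 0 0 225" --pt "0 0 10 0 0 0 225" --pt "0 0 10 0 0 0 225" --pt "0 0 0 0 0 0 225"

```text
clock: 14.1
tcp_pos: [0.5405, 0.1146, 0.0557]
orientation: [3.077, 0.634, -0.0]
contact_force: [-0.3, 0.0, 0.5]
grip_width: 0.0187
```

```bash
cat > lidc.py <<'E'
from bench import r,grab_frame
from meas import *
f=grab_frame("wrist");P=cloud(f);ok=f["depth"]>.05
t=r.get_obs()["tcp_pos"];h=cv2.cvtColor(f["color"],cv2.COLOR_BGR2HSV);z=t[2]+.0177+.009
m=ok&(abs(P[...,2]-z)<.005)&(np.hypot(P[...,0]-t[0],P[...,1]-t[1])<.045)&(h[...,1]>70)
Q=P[m];print("lid",m.sum(),cv2.minEnclosingCircle(Q[:,:2].astype(np.float32)),t)
c=np.linalg.lstsq(np.c_[Q[:,:2],np.ones(len(Q))],Q[:,2],rcond=None)[0];print("slope",c,"z",np.median(Q[:,2]))
E
python3 go.py .539 .118 .04; python3 lidc.py
```

```text
t 14.10 pos [0.5405 0.1146 0.0557] yaw 23.3 w 0.0187 F [-0.3  0.   0.5]
rotvec tool [0. 0. 0.] shift now-axes [-0.  -3.7 15.7] shift after-turn axes [-0.  -3.7 15.7]
lid 6249 ((0.5395994186401367, 0.11401832103729248), 0.034339409321546555) [0.54077435 0.11478156 0.05625513]
slope [-0.00715858 -0.00271297  0.08706319] z 0.08278169862869636
```

>>> play_rows --pt "1 -4 0 0 0 0 225" --pt "0 0 8 0 0 0 225" --pt "0 0 6 0 0 0 225" --pt "0 0 0 0 0 0 225"

```text
clock: 14.55
tcp_pos: [0.5403, 0.1199, 0.0414]
orientation: [3.077, 0.635, 0.002]
contact_force: [-0.4, 0.7, -0.8]
grip_width: 0.0184
```

```bash
python3 go.py .539 .118 .0263; python3 lidc.py
```

```text
t 14.55 pos [0.5403 0.1199 0.0414] yaw 23.3 w 0.0184 F [-0.4  0.7 -0.8]
rotvec tool [ 0.    -0.001 -0.   ] shift now-axes [-2.   1.2 15.1] shift after-turn axes [-1.9  1.2 15.1]
lid 6221 ((0.539406955242157, 0.11931481957435608), 0.03433305025100708) [0.54041281 0.11990963 0.04166285]
slope [-0.00486811 -0.00131186  0.07132022] z 0.06845837753855841
```

>>> play_rows --pt "0 1 6 0 0 0 225" --pt "0 0 5 0 0 0 225" --pt "0 0 2 0 0 0 225" --pt "0 0 0 0 0 0 225"

```text
clock: 15.0
tcp_pos: [0.541, 0.1188, 0.0276]
orientation: [3.077, 0.635, 0.003]
contact_force: [-0.2, 0.1, 0.3]
grip_width: 0.0189
```

```bash
python3 go.py .539 .118 .0263; python3 lidc.py
```

```text
t 15.00 pos [0.541  0.1188 0.0276] yaw 23.3 w 0.0189 F [-0.2  0.1  0.3]
rotvec tool [ 0.    -0.002 -0.   ] shift now-axes [-2.2 -0.   1.3] shift after-turn axes [-2.2 -0.   1.3]
lid 6226 ((0.5399817824363708, 0.11835712194442749), 0.03436113893985748) [0.54111659 0.1188344  0.0277419 ]
slope [-0.00523698 -0.00189445  0.05781122] z 0.05467857689707152
```

>>> play_rows --pt "0 0 2 0 0 0 225" --pt "0 0 1 0 0 0 225" --pt "0 0 0 0 0 0 150" --pt "0 0 0 0 0 0 130" --pt "0 0 0 0 0 0 130"

```text
clock: 15.55
tcp_pos: [0.5421, 0.1191, 0.0263]
orientation: [3.077, 0.634, 0.006]
contact_force: [-0.0, 0.1, -0.2]
grip_width: 0.0422
```

```bash
python3 go.py .539 .118 .1; python3 lidc.py
```

```text
t 15.55 pos [0.5421 0.1191 0.0263] yaw 23.3 w 0.0422 F [-0.   0.1 -0.2]
rotvec tool [ 0.001 -0.004 -0.   ] shift now-axes [ -3.   -0.1 -73.7] shift after-turn axes [ -3.3  -0.2 -73.7]
lid 7741 ((0.5402116775512695, 0.11860919743776321), 0.03438045084476471) [0.54207424 0.11916344 0.02630408]
slope [-0.00306259 -0.00108892  0.05476728] z 0.052948282788163686
```

>>> play_rows --pt "0 0 -20 0 0 0 130" --pt "0 0 -40 0 0 0 130" --pt "0 0 -40 0 0 0 100" --pt "0 0 0 0 0 0 60"

```text
clock: 16.0
tcp_pos: [0.5406, 0.119, 0.1279]
orientation: [-3.077, -0.635, 0.0]
contact_force: [-0.0, -0.3, 0.2]
grip_width: 0.0643
```

```bash
python3 go.py .4775 .40 .12; python3 wl.py w14
python3 - <<'E'
from meas import *
f=dict(np.load("w14.npz"));P=cloud(f);ok=f["depth"]>.05;h=cv2.cvtColor(f["color"],cv2.COLOR_BGR2HSV)
m=ok&(P[...,2]>.049)&(P[...,2]<.057)&(np.hypot(P[...,0]-.539,P[...,1]-.118)<.045)
Q=P[m];print(m.sum(),cv2.minEnclosingCircle(Q[:,:2].astype(np.float32)),np.median(Q[:,2]),np.linalg.lstsq(np.c_[Q[:,:2],np.ones(len(Q))],Q[:,2],rcond=None)[0])
E
```

```text
t 16.00 pos [0.5406 0.119  0.1279] yaw 23.3 w 0.0643 F [-0.  -0.3  0.2]
rotvec tool [-0.  0. -0.] shift now-axes [  53.3 -283.     7.9] shift after-turn axes [  53.3 -283.     7.9]
4015 ((0.5405156016349792, 0.11864381283521652), 0.03414217010140419) 0.052924657207036374 [ 0.00023395 -0.00033866  0.05284152]
```

View pics/w14.png

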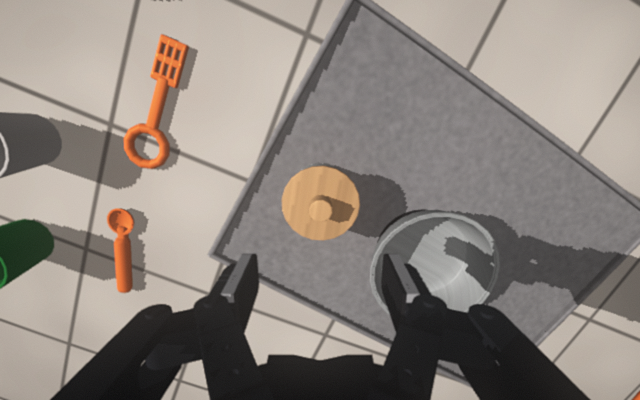

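The lid is seated: flange level at z=0.0529 (expected 0.053) and within 2 mm of the pot's centre. Now the white cup.

>>> play_rows --pt "9 -47 0 0 0 0 0" --pt "9 -47 0 0 0 0 0" --pt "9 -47 0 0 0 0 0" --pt "9 -47 0 0 0 0 0" --pt "9 -47 0 0 0 0 0"

```text
clock: 16.55
tcp_pos: [0.4897, 0.3466, 0.1193]
orientation: [3.074, 0.603, -0.014]
contact_force: [0.7, -0.3, 0.4]
grip_width: 0.0854
```

>>> play_rows --pt "9 -47 0 0 0 0 0" --pt "0 0 0 0 0 0 0"

```text
clock: 16.75
tcp_pos: [0.4742, 0.4031, 0.1163]
orientation: [3.075, 0.619, -0.019]
contact_force: [-0.6, 1.1, -0.9]
grip_width: 0.085
```

```bash
python3 go.py .4775 .40 .06; python3 wl.py w15
python3 - <<'E'
from meas import *
f=dict(np.load("w15.npz"));P=cloud(f);ok=f["depth"]>.05
m=ok&(P[...,2]>.057)&(P[...,2]<.067)&(np.hypot(P[...,0]-.4775,P[...,1]-.4)<.045)
Q=P[m];print(m.sum(),cv2.minEnclosingCircle(Q[:,:2].astype(np.float32)))
print("short",spoon(f,(440,150,640,400)))
E
```

```text
t 16.75 pos [0.4742 0.4031 0.1163] yaw 22.8 w 0.0850 F [-0.6  1.1 -0.9]
rotvec tool [0.002 0.013 0.   ] shift now-axes [ 2.6  4.  56.3] shift after-turn axes [ 1.9  4.1 56.3]
985 ((0.4768553078174591, 0.39971643686294556), 0.02894245646893978)
short (array([0.52971955, 0.28940204]), array([0.76068189, 0.64912484]), np.float64(40.47565137570457), np.float64(0.0615848473576201))
```

View pics/w15.png

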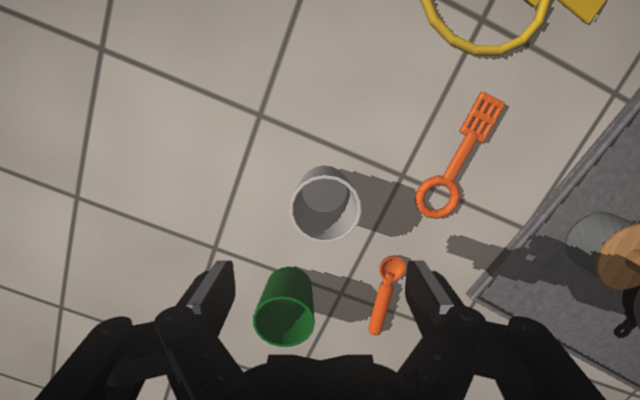

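The white cup is at (325,207) and the green one at (285,305). Descending on the white cup.

>>> play_rows --pt "2 4 0 0.001 0.008 0 0" --pt "0 0 30 0 0 0 0" --pt "0 0 15 0 0 0 0" --pt "0 0 0 0 0 0 0"

```text
clock: 17.2
tcp_pos: [0.4811, 0.3892, 0.0667]
orientation: [3.072, 0.606, -0.01]
contact_force: [0.1, -0.6, -0.3]
grip_width: 0.0852
```

```bash
python3 go.py .477 .3995 -.015
```

```text
t 17.20 pos [0.4811 0.3892 0.0667] yaw 22.3 w 0.0852 F [ 0.1 -0.6 -0.3]
rotvec tool [0.009 0.008 0.   ] shift now-axes [  0.8 -11.8  81.6] shift after-turn axes [  0.1 -11.1  81.7]
```

>>> play_rows --pt "0 -11 0 0.007 0.006 0 0" --pt "0 0 0 0 0 0 0" --pt "0 0 10 0 0 0 0" --pt "0 0 0 0 0 0 0"

```text
clock: 17.6
tcp_pos: [0.4786, 0.3991, 0.058]
orientation: [3.082, 0.603, 0.002]
contact_force: [-0.9, 0.1, -0.3]
grip_width: 0.0852
```

```bash
python3 go.py .477 .3995 -.015
```

```text
t 17.60 pos [0.4786 0.3991 0.058 ] yaw 22.1 w 0.0852 F [-0.9  0.1 -0.3]
rotvec tool [ 0.001 -0.001 -0.   ] shift now-axes [-1.4 -1.1 73. ] shift after-turn axes [-1.3 -1.  73. ]
```

>>> play_rows --pt "-1 -1 15 0 0 0 0" --pt "0 0 20 0 0 0 0" --pt "0 0 20 0 0 0 0" --pt "0 0 12 0 0 0 0" --pt "0 0 0 0 0 0 0"

```text
clock: 18.1
tcp_pos: [0.4777, 0.4003, -0.0129]
orientation: [-3.083, -0.604, -0.005]
contact_force: [-0.3, -0.3, -0.3]
grip_width: 0.0855
```

```bash
python3 go.py .477 .3995 -.015; python3 wl.py w16
```

```text
t 18.10 pos [ 0.4777  0.4003 -0.0129] yaw 22.2 w 0.0855 F [-0.3 -0.3 -0.3]
rotvec tool [ 0.001 -0.003 -0.   ] shift now-axes [-0.9  0.5  2.1] shift after-turn axes [-0.9  0.5  2.1]
```

View pics/w16.png

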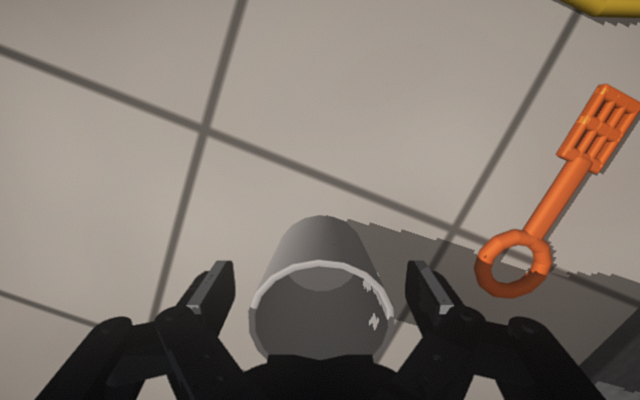

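>>> play_rows --pt "0 0 0 0 0 0 130" --pt "0 0 0 0 0 0 130" --pt "0 0 0 0 0 0 130" --pt "0 0 0 0 0 0 130" --force 30

```text
clock: 18.55
tcp_pos: [0.4794, 0.4019, -0.0096]
orientation: [-3.081, -0.603, -0.011]
contact_force: [-0.7, -0.9, -1.0]
grip_width: 0.0565
```

>>> play_rows --pt "0 0 -10 0 0 0 130" --pt "0 0 -20 0 0 0 130" --pt "0 0 -30 0 0 0 130" --pt "0 0 -30 0 0 0 130" --pt "0 0 -20 0 0 0 130"

```text
clock: 19.05
tcp_pos: [0.4767, 0.4, 0.104]
orientation: [-3.083, -0.604, -0.004]
contact_force: [-0.1, -0.8, -0.7]
grip_width: 0.0566
```

```bash
python3 go.py .639 -.019 .1; python3 wl.py w17
```

```text
t 19.05 pos [0.4767 0.4    0.104 ] yaw 22.2 w 0.0566 F [-0.1 -0.8 -0.7]
rotvec tool [ 0.    -0.002 -0.   ] shift now-axes [ -7.9 449.3   4.1] shift after-turn axes [ -7.9 449.3   4. ]
```

View pics/w17.png

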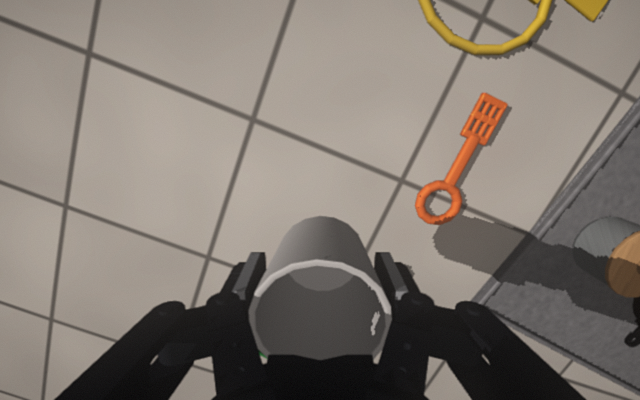

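>>> play_rows --pt "0 20 0 0 0 0 130" --pt "-1 42 0 0 0 0 130" --pt "-1 42 0 0 0 0 130" --pt "-1 42 0 0 0 0 130" --pt "-1 42 0 0 0 0 130"

```text
clock: 19.6
tcp_pos: [0.5451, 0.232, 0.1117]
orientation: [-3.066, -0.626, -0.022]
contact_force: [-1.0, -0.6, -1.4]
grip_width: 0.0564
```

>>> play_rows --pt "-1 42 0 0 0 0 130" --pt "-1 42 0 0 0 0 130" --pt "-1 42 0 0 0 0 130" --pt "-1 42 0 0 0 0 130" --pt "-1 42 0 0 0 0 130"

```text
clock: 20.1
tcp_pos: [0.6247, 0.0288, 0.1119]
orientation: [-3.066, -0.628, -0.026]
contact_force: [1.4, 0.6, -0.5]
grip_width: 0.0569
```

```bash
python3 go.py .639 -.019 .08
```

```text
t 20.10 pos [0.6247 0.0288 0.1119] yaw 23.1 w 0.0569 F [ 1.4  0.6 -0.5]
rotvec tool [-0.009 -0.018  0.   ] shift now-axes [-6.2 49.8 31.4] shift after-turn axes [-5.6 49.6 31.9]
```

>>> play_rows --pt "-3 25 0 -0.004 -0.006 0 130" --pt "-3 25 0 -0.003 -0.006 0 130" --pt "0 0 0 0 0 0 130" --pt "0 0 15 0 0 0 130" --pt "0 0 0 0 0 0 130"

```text
clock: 20.6
tcp_pos: [0.6403, -0.0321, 0.096]
orientation: [3.08, 0.61, 0.01]
contact_force: [-0.7, -0.2, -1.7]
grip_width: 0.0567
```

```bash
python3 go.py .639 -.020 -.0046;python3 wl.py w18
```

```text
t 20.60 pos [ 0.6403 -0.0321  0.096 ] yaw 22.4 w 0.0567 F [-0.7 -0.2 -1.7]
rotvec tool [ 0.003 -0.006 -0.   ] shift now-axes [  2.9 -12.  100.6] shift after-turn axes [  3.4 -11.7 100.6]
```

View pics/w18.png

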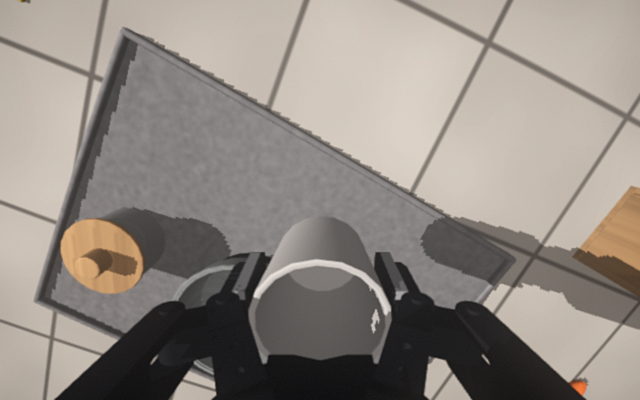

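>>> play_rows --pt "3 -11 10 0.002 -0.003 0 130" --pt "0 0 25 0 0 0 130" --pt "0 0 25 0 0 0 130" --pt "0 0 15 0 0 0 130" --pt "0 0 0 0 0 0 130"

```text
clock: 21.15
tcp_pos: [0.6396, -0.0089, 0.0192]
orientation: [-3.074, -0.626, -0.011]
contact_force: [0.6, 0.1, -0.7]
grip_width: 0.0565
```

```bash
python3 go.py .639 -.020 -.0046
```

```text
t 21.15 pos [ 0.6396 -0.0089  0.0192] yaw 23.0 w 0.0565 F [ 0.6  0.1 -0.7]
rotvec tool [-0.003 -0.007  0.   ] shift now-axes [-5.1 10.  23.8] shift after-turn axes [-4.9 10.  23.8]
```

>>> play_rows --pt "-5 10 0 -0.002 -0.005 0 130" --pt "0 0 8 0 0 0 130" --pt "0 0 8 0 0 0 130" --pt "0 0 0 0 0 0 130"

```text
clock: 21.55
tcp_pos: [0.6405, -0.0199, 0.0042]
orientation: [-3.078, -0.628, -0.008]
contact_force: [-1.3, 0.0, -1.3]
grip_width: 0.0563
```

```bash
python3 go.py .639 -.020 -.0046
```

```text
t 21.55 pos [ 0.6405 -0.0199  0.0042] yaw 23.1 w 0.0563 F [-1.3  0.  -1.3]
rotvec tool [ 0.    -0.005 -0.   ] shift now-axes [-1.5 -0.5  8.8] shift after-turn axes [-1.5 -0.5  8.8]
```

>>> play_rows --pt "-1 0 5 0 -0.003 0 130" --pt "0 0 3 0 0 0 130" --pt "0 0 1 0 0 0 130" --pt "0 0 0 0 0 0 130"

```text
clock: 21.95
tcp_pos: [0.6403, -0.0204, -0.0047]
orientation: [3.078, 0.627, 0.005]
contact_force: [-0.5, -0.5, -0.1]
grip_width: 0.0566
```

```bash
python3 go.py .639 -.020 -.0046
```

```text
t 21.95 pos [ 0.6403 -0.0204 -0.0047] yaw 23.0 w 0.0566 F [-0.5 -0.5 -0.1]
rotvec tool [ 0.001 -0.003 -0.   ] shift now-axes [-1.1 -0.9 -0.1] shift after-turn axes [-1.1 -0.9 -0.1]
```

Open to 80 mm, then rise.

>>> play_rows --pt "0 0 0 0 0 0 15" --pt "0 0 0 0 0 0 15" --pt "0 0 0 0 0 0 15"

```text
clock: 22.25
tcp_pos: [0.6411, -0.0202, -0.004]
orientation: [3.078, 0.627, 0.008]
contact_force: [0.2, 0.5, -0.8]
grip_width: 0.0805
```

>>> play_rows --pt "0 0 -15 0 0 0 15" --pt "0 0 -30 0 0 0 15" --pt "0 0 -40 0 0 0 15" --pt "0 0 -40 0 0 0 15" --pt "0 0 0 0 0 0 130"

```text
clock: 22.75
tcp_pos: [0.6406, -0.0197, 0.1294]
orientation: [-3.078, -0.629, -0.008]
contact_force: [0.3, 0.4, 0.5]
grip_width: 0.0678
```

```bash
python3 go.py .391 .293 .12; python3 wl.py w19
python3 - <<'E'
from meas import *
f=dict(np.load("w19.npz"));P=cloud(f);ok=f["depth"]>.05
m=ok&(P[...,2]>.062)&(P[...,2]<.072)&(np.hypot(P[...,0]-.639,P[...,1]+.02)<.045)
Q=P[m];print(m.sum(),cv2.minEnclosingCircle(Q[:,:2].astype(np.float32)))
E
```

```text
t 22.75 pos [ 0.6406 -0.0197  0.1294] yaw 23.1 w 0.0678 F [0.3 0.4 0.5]
rotvec tool [ 0.001 -0.005 -0.   ] shift now-axes [-107.1 -385.6    8.4] shift after-turn axes [-107.1 -385.6    9.4]
918 ((0.638719379901886, -0.022012732923030853), 0.02901165932416916)
```

View pics/w19.png

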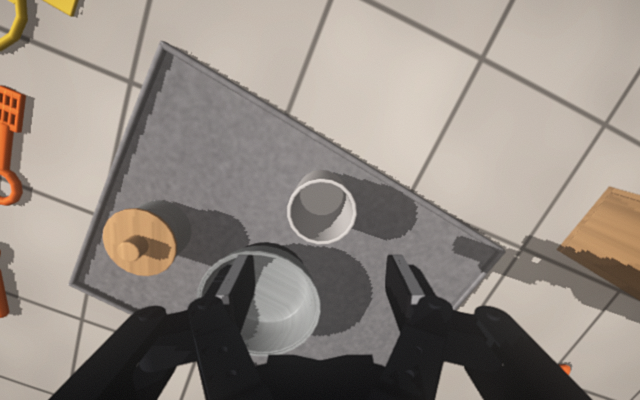

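>>> play_rows --pt "-12 -43 0 0 0 0 130" --pt "-12 -43 0 0 0 0 130" --pt "-12 -43 0 0 0 0 130" --pt "-12 -43 0 0 0 0 130" --pt "-12 -43 0 0 0 0 130"

```text
clock: 23.3
tcp_pos: [0.4984, 0.1516, 0.1256]
orientation: [3.079, 0.606, 0.005]
contact_force: [1.3, -0.0, 0.4]
grip_width: 0.042
```

>>> play_rows --pt "-12 -43 0 0 0 0 130" --pt "-12 -43 0 0 0 0 130" --pt "-12 -43 0 0 0 0 130" --pt "-12 -34 0 0 0 0.09 130" --pt "0 0 0 0 0 0.09 130"

```text
clock: 23.8
tcp_pos: [0.3802, 0.2924, 0.1239]
orientation: [3.121, 0.334, -0.001]
contact_force: [-0.0, 0.6, -0.1]
grip_width: 0.0418
```

```bash
python3 go.py .391 .293 .05 12.6; python3 wl.py w20
```

```text
t 23.80 pos [0.3802 0.2924 0.1239] yaw 12.2 w 0.0418 F [-0.   0.6 -0.1]
rotvec tool [ 0.003  0.001 -0.006] shift now-axes [10.8  1.5 73.8] shift after-turn axes [10.7  1.8 73.9]
```

View pics/w20.png

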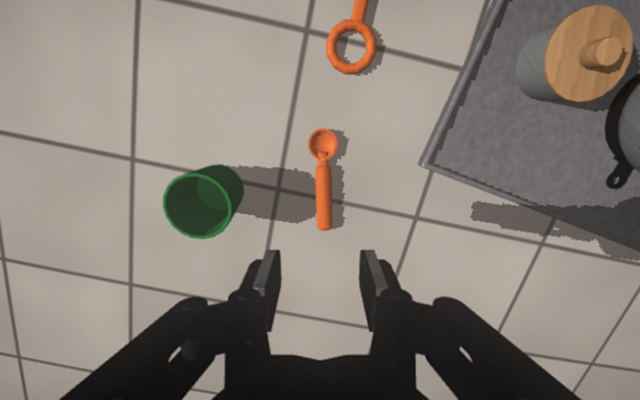

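Run:
```python
from meas import *
f=dict(np.load("w20.npz"));print("short",spoon(f,(295,115,350,240)))
```

```text
short (array([0.39015131, 0.29107909]), array([0.97407693, 0.22621703]), np.float64(13.07445409860746), np.float64(0.10173982716524785))
```

>>> play_rows --pt "10 3 10 0.002 0 -0.01 130" --pt "0 0 30 0 0 0 130" --pt "0 0 30 0 0 0 130" --pt "0 0 20 0 0 0 130" --pt "0 0 0 0 0 0 130"

```text
clock: 24.35
tcp_pos: [0.3979, 0.2847, 0.0282]
orientation: [3.118, 0.348, 0.001]
contact_force: [-0.8, -1.6, -0.3]
grip_width: 0.042
```

```bash
python3 go.py .391 .2912 -.028 13
```

```text
t 24.35 pos [0.3979 0.2847 0.0282] yaw 12.7 w 0.0420 F [-0.8 -1.6 -0.3]
rotvec tool [ 0.004 -0.    -0.004] shift now-axes [-5.3 -8.1 56.1] shift after-turn axes [-5.3 -7.9 56.2]
```

>>> play_rows --pt "-5 -8 10 0.002 0 0 130" --pt "0 0 15 0 0 0 130" --pt "0 0 12 0 0 0 130" --pt "0 0 0 0 0 0 130"

```text
clock: 24.75
tcp_pos: [0.3934, 0.291, -0.0104]
orientation: [3.121, 0.347, 0.003]
contact_force: [-0.5, -0.1, 0.0]
grip_width: 0.0419
```

```bash
python3 go.py .391 .2912 -.028 13
```

```text
t 24.75 pos [ 0.3934  0.291  -0.0104] yaw 12.7 w 0.0419 F [-0.5 -0.1  0. ]
rotvec tool [ 0.001 -0.002 -0.006] shift now-axes [-2.4 -0.7 17.6] shift after-turn axes [-2.3 -0.7 17.6]
```

>>> play_rows --pt "-2 -1 8 0 0 0 130" --pt "0 0 6 0 0 0 130" --pt "0 0 4 0 0 0 130" --pt "0 0 0 0 0 0 130"

```text
clock: 25.15
tcp_pos: [0.3919, 0.2927, -0.0285]
orientation: [-3.122, -0.348, -0.007]
contact_force: [0.6, -0.9, -1.1]
grip_width: 0.0418
```

```bash
python3 go.py .391 .2912 -.028 13; python3 wl.py w21
```

```text
t 25.15 pos [ 0.3919  0.2927 -0.0285] yaw 12.7 w 0.0418 F [ 0.6 -0.9 -1.1]
rotvec tool [ 0.    -0.004 -0.005] shift now-axes [-1.3  1.3 -0.5] shift after-turn axes [-1.3  1.3 -0.5]
```

View pics/w21.png

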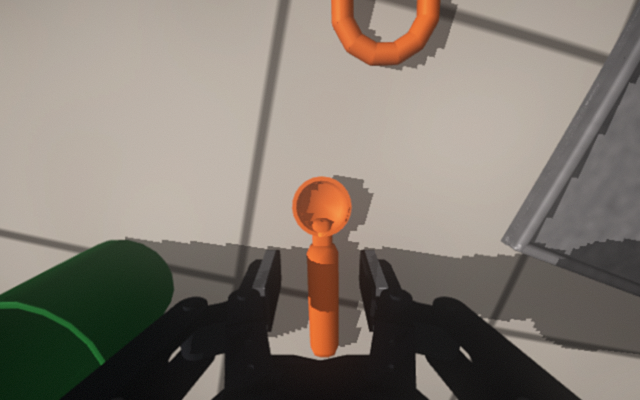

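The handle lies between the pads. Closing.

>>> play_rows --pt "0 0 0 0 0 0 240" --pt "0 0 0 0 0 0 240" --pt "0 0 0 0 0 0 240" --pt "0 0 0 0 0 0 240" --force 40

```text
clock: 25.6
tcp_pos: [0.3937, 0.294, -0.0263]
orientation: [-3.12, -0.348, -0.012]
contact_force: [-0.4, -0.1, 0.6]
grip_width: 0.0143
```

```bash
python3 go.py .391 .2912 -.028 13
```

```text
t 25.60 pos [ 0.3937  0.294  -0.0263] yaw 12.7 w 0.0143 F [-0.4 -0.1  0.6]
rotvec tool [-0.001 -0.008 -0.005] shift now-axes [-3.2  2.1  1.7] shift after-turn axes [-3.2  2.1  1.7]
```

>>> play_rows --pt "0 0 -15 0 0 0 240" --pt "0 0 -40 0 0 0 240" --pt "0 0 -45 0 0 0 240" --pt "0 0 -45 0 0 0 240" --pt "0 0 0 0 0 0 240"

```text
clock: 26.1
tcp_pos: [0.3913, 0.2929, 0.1227]
orientation: [-3.122, -0.349, -0.006]
contact_force: [0.8, 0.8, -0.2]
grip_width: 0.0149
```

```bash
python3 go.py .508 -.103 .10 -7.7; python3 wl.py w22; python3 wl.py s22 scene
python3 - <<'E'
import cv2
a=cv2.imread("pics/s22.png")[140:340,340:560];cv2.imwrite("pics/s22c.png",cv2.resize(a,None,fx=2.8,fy=2.8))
from meas import *
from bench import r
f=dict(np.load("w22.npz"));t=r.get_obs()["tcp_pos"];m,d,a,L=spoon(f,(285,160,360,370),t[2]+.0263+.008);print(m,a,L,t)
E
```

```text
t 26.10 pos [0.3913 0.2929 0.1227] yaw 12.8 w 0.0149 F [ 0.8  0.8 -0.2]
rotvec tool [-0.001 -0.004  0.357] shift now-axes [ 26.3 411.9  22.8] shift after-turn axes [168.7 376.7  22.7]
[0.38496073 0.29141262] 12.790178186756336 0.10782372993133796 [0.3891928  0.2904153  0.11838828]
```

View pics/w22.png

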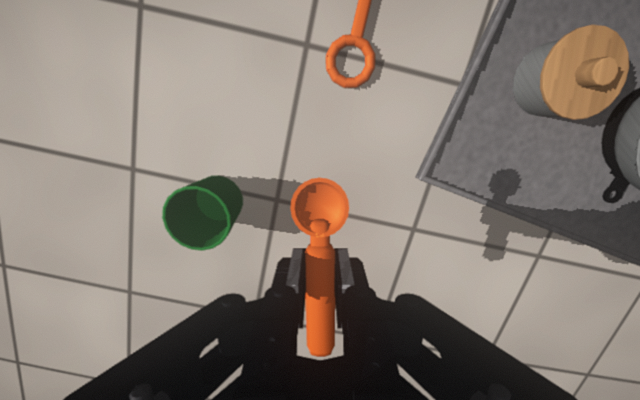

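View pics/s22c.png

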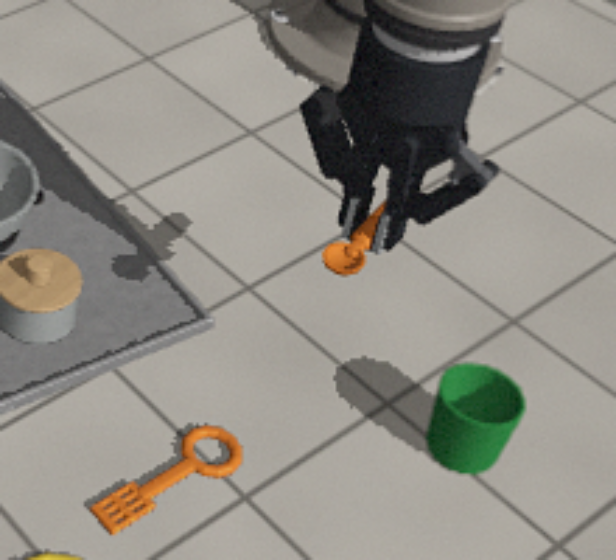

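>>> play_rows --pt "1 22 0 0 0 0 240" --pt "3 42 0 0 0 0 240" --pt "3 42 0 0 0 0 240" --pt "3 42 0 0 0 0 240" --pt "3 42 0 0 0 0 240"

```text
clock: 26.7
tcp_pos: [0.4397, 0.107, 0.1124]
orientation: [3.117, 0.371, -0.02]
contact_force: [1.4, 0.7, 0.1]
grip_width: 0.015
```

>>> play_rows --pt "3 42 0 0 0 0 240" --pt "3 42 0 0 0 0 240" --pt "3 42 0 0 0 0 240" --pt "3 42 0 0 0 0.1 240" --pt "3 20 0 0 0 0.1 240"

```text
clock: 27.2
tcp_pos: [0.4911, -0.0853, 0.1038]
orientation: [3.135, 0.043, -0.044]
contact_force: [-0.4, 0.4, -0.1]
grip_width: 0.015
```

```bash
python3 go.py .511 -.105 .08 -7.7
```

```text
t 27.20 pos [ 0.4911 -0.0853  0.1038] yaw 1.6 w 0.0150 F [-0.4  0.4 -0.1]
rotvec tool [0.008 0.028 0.162] shift now-axes [20.  20.1 23.4] shift after-turn axes [22.4 16.9 23.8]
```

>>> play_rows --pt "20 20 0 0.003 0.01 0.08 240" --pt "0 0 0 0.003 0.01 0.07 240" --pt "0 0 10 0 0 0 240" --pt "0 0 0 0 0 0 240"

```text
clock: 27.6
tcp_pos: [0.5069, -0.1107, 0.0854]
orientation: [3.13, -0.214, -0.031]
contact_force: [-0.8, -0.3, -0.6]
grip_width: 0.0149
```

```bash
python3 go.py .511 -.105 -.0213 -7.7; python3 wl.py w23
python3 - <<'E'
from meas import *
from bench import r
f=dict(np.load("w23.npz"));t=r.get_obs()["tcp_pos"];m,d,a,L=spoon(f,(285,160,360,370),t[2]+.0263+.008);print(m,a,L,t)
E
```

```text
t 27.60 pos [ 0.5069 -0.1107  0.0854] yaw -7.8 w 0.0149 F [-0.8 -0.3 -0.6]
rotvec tool [ 0.005  0.02  -0.002] shift now-axes [  5.4  -6.8 106.6] shift after-turn axes [  3.3  -6.2 106.7]
[ 0.50366897 -0.11006889] -7.668625876289442 0.10572015391802551 [ 0.50715686 -0.11039003  0.08597742]
```

View pics/w23.png

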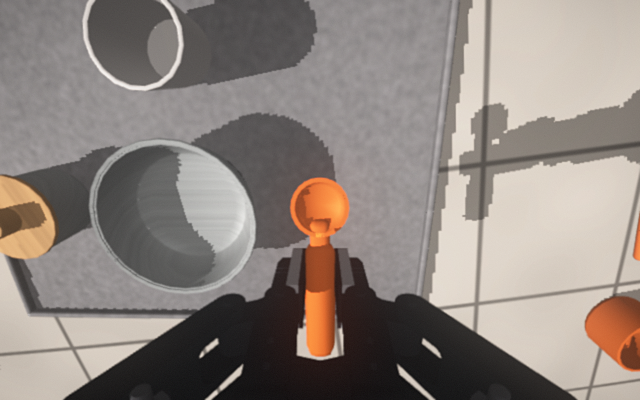

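Run:
```python
from meas import *
from bench import r
o=r.get_obs();t=o["tcp_pos"];R=Ro.from_rotvec(o["orientation"]).as_matrix()
def prof(n,p,R):
    f=dict(np.load(n+".npz"));P=cloud(f);ok=f["depth"]>.03
    L=(P-p)@R  # tool coords
    m=ok&(abs(L[...,0])<.045)&(L[...,2]<-.028)&(abs(L[...,1])<.12)&(f["color"].max(2)<75)
    Q=L[m]
    for a,b in zip(range(-30,-120,-8),range(-38,-128,-8)):
        s=Q[(Q[:,2]*1000<a)&(Q[:,2]*1000>=b)]
        if len(s)>20:print(a,b,len(s),"y",(np.percentile(s[:,1],[1,99])*1000).round(0),"x",(np.percentile(s[:,0],[1,99])*1000).round(0))
prof("w23",t,R)
print('open')
prof("w16",np.array([.4777,.4003,-.0129]),Ro.from_rotvec([-3.083,-.604,-.005]).as_matrix())
```

```text
-30 -38 121 y [-19.  20.] x [-6. 11.]
-38 -46 311 y [-20.  21.] x [-3. 11.]
-46 -54 380 y [-20.  21.] x [-5. 12.]
-54 -62 317 y [-20.  21.] x [-9. 12.]
-62 -70 740 y [-25.  25.] x [-10.  13.]
-70 -78 1919 y [-37.  39.] x [-7. 14.]
-78 -86 5470 y [-42.  43.] x [-11.  13.]
-86 -94 3523 y [-47.  48.] x [-11.  17.]
-94 -102 6083 y [-51.  52.] x [-11.  18.]
-102 -110 7923 y [-56.  57.] x [-3. 18.]
-110 -118 7161 y [-61.  61.] x [ 9. 18.]
-118 -126 1215 y [-19.  57.] x [14. 21.]
open
-30 -38 418 y [-22.  22.] x [-25.  18.]
-38 -46 1112 y [-43.  46.] x [-25.  18.]
-46 -54 2127 y [-54.  54.] x [-25.  19.]
-54 -62 2610 y [-55.  55.] x [-26.  22.]
-62 -70 2850 y [-55.  56.] x [-26.  24.]
-70 -78 1716 y [-54.  55.] x [-19.  26.]
-78 -86 1019 y [-65.  65.] x [ 1. 14.]
-86 -94 4883 y [-72.  73.] x [-10.  14.]
-94 -102 7144 y [-72.  72.] x [-10.  17.]
-102 -110 8178 y [-71.  71.] x [ 1. 18.]
-110 -118 8830 y [-70.  71.] x [ 7. 18.]
-118 -126 1691 y [-31.  65.] x [13. 21.]
```

```bash
python3 go.py .510 -.1125 -.0213 -7.7
```

```text
t 27.65 pos [ 0.5072 -0.1104  0.086 ] yaw -7.8 w 0.0146 F [ 0.3 -0.1 -0.7]
rotvec tool [ 0.005  0.019 -0.001] shift now-axes [  5.2   1.1 107.2] shift after-turn axes [  3.1   1.7 107.3]
```

>>> play_rows --pt "4 1 0 0.003 0.014 0 240" --pt "0 0 0 0 0 0 240" --pt "0 0 25 0 0 0 240" --pt "0 0 20 0 0 0 240" --pt "0 0 0 0 0 0 240"

```text
clock: 28.15
tcp_pos: [0.5118, -0.1097, 0.0403]
orientation: [3.134, -0.201, -0.003]
contact_force: [0.0, -1.1, 0.5]
grip_width: 0.015
```

```bash
python3 go.py .510 -.1125 -.0213 -7.7
```

```text
t 28.15 pos [ 0.5118 -0.1097  0.0403] yaw -7.3 w 0.0150 F [ 0.  -1.1  0.5]
rotvec tool [0.001 0.002 0.006] shift now-axes [-1.3  3.  61.6] shift after-turn axes [-1.4  3.1 61.6]
```

>>> play_rows --pt "-1 3 10 0 0 0.006 240" --pt "0 0 15 0 0 0 240" --pt "0 0 12 0 0 0 240" --pt "0 0 0 0 0 0 240"

```text
clock: 28.55
tcp_pos: [0.5121, -0.1128, 0.0039]
orientation: [3.133, -0.209, 0.003]
contact_force: [-0.6, -0.6, 0.6]
grip_width: 0.0151
```

```bash
python3 go.py .510 -.1125 -.0213 -7.7; python3 wl.py w24
```

```text
t 28.55 pos [ 0.5121 -0.1128  0.0039] yaw -7.6 w 0.0151 F [-0.6 -0.6  0.6]
rotvec tool [ 0.001 -0.002  0.001] shift now-axes [-2.2 -0.1 25.2] shift after-turn axes [-2.1 -0.  25.2]
```

View pics/w24.png

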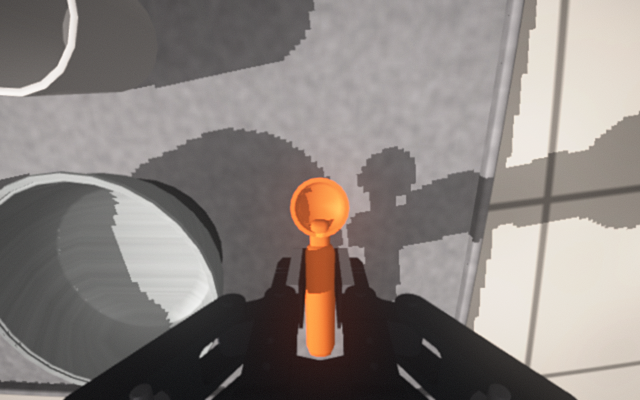

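>>> play_rows --pt "-2 0 10 0 0 0 240" --pt "0 0 8 0 0 0 240" --pt "0 0 3 0 0 0 240" --pt "0 0 0 0 0 0 240"

```text
clock: 29.0
tcp_pos: [0.5117, -0.1128, -0.0168]
orientation: [3.133, -0.209, 0.008]
contact_force: [0.6, 0.2, -0.3]
grip_width: 0.015
```

```bash
python3 go.py .510 -.1125 -.0213 -7.7
```

```text
t 29.00 pos [ 0.5117 -0.1128 -0.0168] yaw -7.7 w 0.0150 F [ 0.6  0.2 -0.3]
rotvec tool [ 0.001 -0.005  0.001] shift now-axes [-1.8 -0.1  4.5] shift after-turn axes [-1.8 -0.1  4.5]
```

>>> play_rows --pt "-1 0 3 0 -0.003 0 240" --pt "0 0 2 0 0 0 240" --pt "0 0 0 0 0 0 240"

```text
clock: 29.3
tcp_pos: [0.5111, -0.1127, -0.0219]
orientation: [3.133, -0.209, 0.004]
contact_force: [-0.2, 0.5, 0.2]
grip_width: 0.0147
```

```bash
python3 go.py .510 -.1125 -.0213 -7.7
```

```text
t 29.30 pos [ 0.5111 -0.1127 -0.0219] yaw -7.6 w 0.0147 F [-0.2  0.5  0.2]
rotvec tool [ 0.001 -0.003  0.001] shift now-axes [-1.1 -0.1 -0.6] shift after-turn axes [-1.1 -0.1 -0.6]
```

>>> play_rows --pt "0 0 0 0 0 0 185" --pt "0 0 0 0 0 0 180" --pt "0 0 -8 0 0 0 180" --pt "0 0 -25 0 0 0 180" --pt "0 0 -30 0 0 0 180"

```text
clock: 29.8
tcp_pos: [0.5082, -0.1121, 0.0407]
orientation: [3.134, -0.209, -0.007]
contact_force: [0.2, 0.1, 0.0]
grip_width: 0.0252
```

>>> play_rows --pt "0 0 -30 0 0 0 160" --pt "0 0 -35 0 0 0 150" --pt "0 0 0 0 0 0 150"

```text
clock: 30.1
tcp_pos: [0.5107, -0.1122, 0.1135]
orientation: [3.133, -0.209, 0.004]
contact_force: [0.1, 0.5, -0.2]
grip_width: 0.0354
```

```bash
python3 go.py .477 -.409 .12 4.6; python3 wl.py w25
python3 - <<'E'
from meas import *
f=dict(np.load("w25.npz"));m,d,a,L=spoon(f,(275,100,370,290),.011);print(m,a,L)
P=cloud(f);ok=f["depth"]>.05
k=ok&(P[...,2]>.05)&(P[...,2]<.06)&(np.hypot(P[...,0]-.52,P[...,1]+.004)<.07)
c=np.array(cv2.minEnclosingCircle(P[k][:,:2].astype(np.float32))[0]);print(c)
q=np.radians(-7.7);print("in bowl",(m-c)@np.array([[np.cos(q),-np.sin(q)],[np.sin(q),np.cos(q)]]))
E
```

```text
t 30.10 pos [ 0.5107 -0.1122  0.1135] yaw -7.6 w 0.0354 F [ 0.1  0.5 -0.2]
rotvec tool [ 0.001 -0.003 -0.213] shift now-axes [  5.9 298.6  -6.2] shift after-turn axes [-57.4 293.1  -6.5]
[ 0.5079692  -0.11230579] -8.07590692766046 0.1025919598876642
[ 0.52171731 -0.00570219]
in bowl [ 0.00065927 -0.10748444]
```

View pics/w25.png

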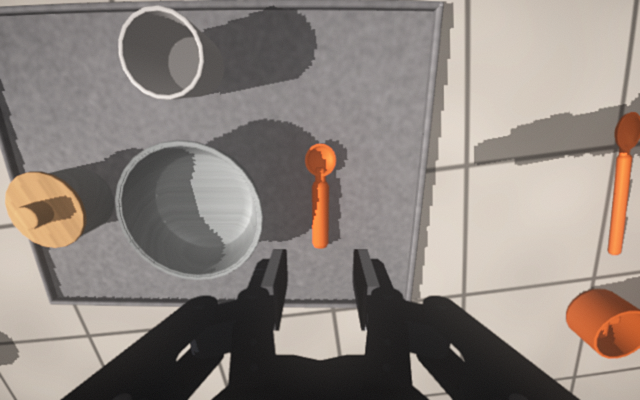

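The short spoon is at (0.001, -0.107) in the bowl frame, angle fine. Now the long spoon.

>>> play_rows --pt "1 43 0 0 0 0 140" --pt "1 43 0 0 0 0 140" --pt "1 43 0 0 0 0 140" --pt "1 43 0 0 0 0 140" --pt "1 43 0 0 0 0 140"

```text
clock: 30.65
tcp_pos: [0.4866, -0.323, 0.1094]
orientation: [-3.132, 0.182, 0.004]
contact_force: [1.5, -0.6, 0.7]
grip_width: 0.0383
```

>>> play_rows --pt "1 43 0 0 0 0 140" --pt "1 41 0 0 0 -0.1 140" --pt "0 0 0 0 0 -0.1 140" --pt "0 0 0 0 0 0 140"

```text
clock: 31.05
tcp_pos: [0.4719, -0.4169, 0.1044]
orientation: [-3.134, -0.125, 0.014]
contact_force: [-0.1, 1.6, -0.3]
grip_width: 0.0388
```

```bash
python3 wl.py w26;python3 - <<'E'
from meas import *
f=dict(np.load("w26.npz"));print(spoon(f,(270,60,370,300),.005))
E
python3 go.py .477 -.409 .02 4.6
```

```text
(array([ 0.45352239, -0.4127114 ]), array([-0.99732022, -0.07315998]), np.float64(-175.80449342220646), np.float64(0.19623678874264483))
t 31.10 pos [ 0.4713 -0.4175  0.1044] yaw 4.4 w 0.0384 F [-0.6  0.1 -0.9]
rotvec tool [-0.004  0.009 -0.004] shift now-axes [ 7.1 -7.7 84.4] shift after-turn axes [ 6.4 -8.  84.4]
```

View pics/w26.png

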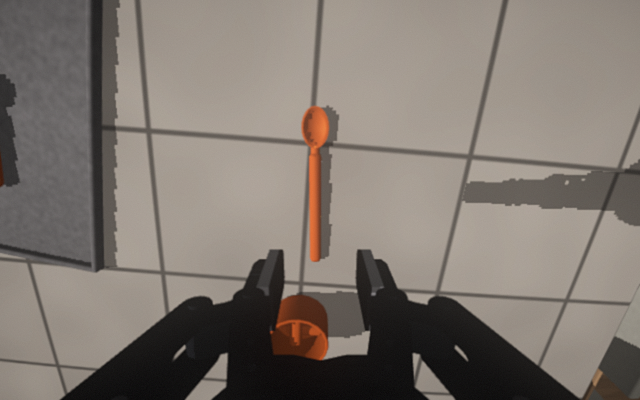

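Run:
```python
from meas import *
f=dict(np.load("w26.npz"));print(spoon(f,(290,90,345,268),.005))
```

```text
(array([ 0.47717553, -0.41081879]), array([0.99664671, 0.08182504]), np.float64(4.693476670962432), np.float64(0.14877159068934281))
```

>>> play_rows --pt "11 -6 5 -0.002 0.006 0 140" --pt "0 0 30 0 0 0 140" --pt "0 0 30 0 0 0 140" --pt "0 0 10 0 0 0 140" --pt "0 0 0 0 0 0 140"

```text
clock: 31.6
tcp_pos: [0.4874, -0.4018, 0.0265]
orientation: [-3.135, -0.12, -0.0]
contact_force: [-0.6, 0.4, 0.8]
grip_width: 0.0386
```

```bash
python3 go.py .482 -.4104 -.029 4.7
```

```text
t 31.60 pos [ 0.4874 -0.4018  0.0265] yaw 4.4 w 0.0386 F [-0.6  0.4  0.8]
rotvec tool [-0.005 -0.    -0.005] shift now-axes [-6.   8.4 55.5] shift after-turn axes [-6.   8.1 55.5]
```

>>> play_rows --pt "-6 8 10 -0.003 0 -0.005 140" --pt "0 0 15 0 0 0 140" --pt "0 0 10 0 0 0 140" --pt "0 0 0 0 0 0 140"

```text
clock: 32.0
tcp_pos: [0.4839, -0.4106, -0.0087]
orientation: [3.138, 0.129, 0.005]
contact_force: [-0.7, 1.2, -0.6]
grip_width: 0.0384
```

```bash
python3 go.py .482 -.4104 -.029 4.7
```

```text
t 32.00 pos [ 0.4839 -0.4106 -0.0087] yaw 4.7 w 0.0384 F [-0.7  1.2 -0.6]
rotvec tool [ 0.001 -0.003  0.   ] shift now-axes [-2.  -0.4 20.3] shift after-turn axes [-1.9 -0.4 20.3]
```

>>> play_rows --pt "-1 0 8 0 -0.002 0 140" --pt "0 0 7 0 0 0 140" --pt "0 0 5 0 0 0 140" --pt "0 0 0 0 0 0 140"

```text
clock: 32.4
tcp_pos: [0.4838, -0.4117, -0.0288]
orientation: [3.137, 0.128, 0.004]
contact_force: [-2.6, 0.7, 7.9]
grip_width: 0.0386
```

```bash
python3 go.py .482 -.4104 -.029 4.7; python3 wl.py w27
```

```text
t 32.40 pos [ 0.4838 -0.4117 -0.0288] yaw 4.7 w 0.0386 F [-2.6  0.7  7.9]
rotvec tool [ 0.002 -0.003 -0.   ] shift now-axes [-1.7 -1.4  0.2] shift after-turn axes [-1.7 -1.4  0.2]
```

View pics/w27.png

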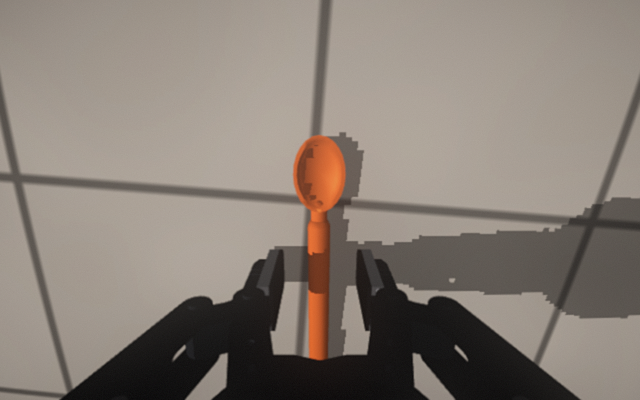

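>>> play_rows --pt "-1 -1 -2 0 0 0 140" --pt "0 0 -1 0 0 0 250" --pt "0 0 0 0 0 0 250" --pt "0 0 0 0 0 0 250" --pt "0 0 0 0 0 0 250" --force 40

```text
clock: 32.95
tcp_pos: [0.4831, -0.4109, -0.0255]
orientation: [3.136, 0.128, 0.006]
contact_force: [-0.1, 0.2, 0.7]
grip_width: 0.0094
```

```bash
python3 go.py .482 -.4104 -.029 4.7
```

```text
t 32.95 pos [ 0.4831 -0.4109 -0.0255] yaw 4.7 w 0.0094 F [-0.1  0.2  0.7]
rotvec tool [ 0.003 -0.004 -0.   ] shift now-axes [-1.  -0.6  3.5] shift after-turn axes [-1.  -0.6  3.5]
```

>>> play_rows --pt "0 0 -15 0 0 0 250" --pt "0 0 -35 0 0 0 250" --pt "0 0 -45 0 0 0 250" --pt "0 0 -45 0 0 0 250" --pt "0 0 0 0 0 0 250"

```text
clock: 33.45
tcp_pos: [0.4819, -0.4098, 0.1213]
orientation: [3.138, 0.129, 0.003]
contact_force: [1.3, -2.0, 0.4]
grip_width: 0.0095
```

```bash
python3 wl.py w28; python3 wl.py s28 scene
python3 - <<'E'
import cv2
a=cv2.imread("pics/s28.png")[20:240,160:420];cv2.imwrite("pics/s28c.png",cv2.resize(a,None,fx=2.6,fy=2.6))
from meas import *
from bench import r
f=dict(np.load("w28.npz"));t=r.get_obs()["tcp_pos"];m,d,a,L=spoon(f,(285,120,360,400),t[2]+.0255+.007);print(m,a,L,t)
E
python3 go.py .505 -.162 .10 -7.7
```

```text
[ 0.48232701 -0.40971582] 3.688965422891946 0.1357951875212738 [ 0.47892712 -0.40772807  0.1158312 ]
t 33.55 pos [ 0.4789 -0.4077  0.1158] yaw 4.7 w 0.0097 F [-0.7  0.3 -1.2]
rotvec tool [-0.004  0.005  0.217] shift now-axes [  46.2 -242.7   16.7] shift after-turn axes [  -7.1 -247.    15.8]
```

View pics/w28.png

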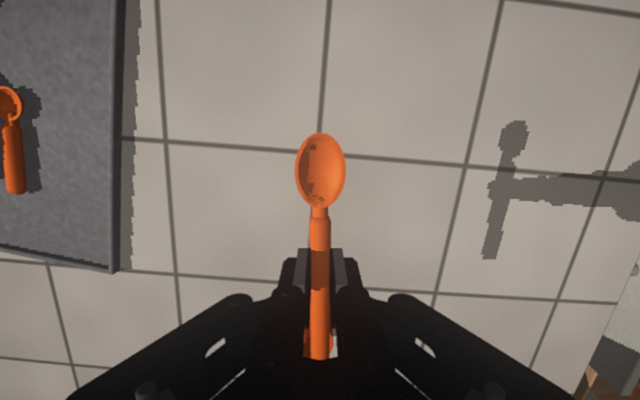

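View pics/s28c.png

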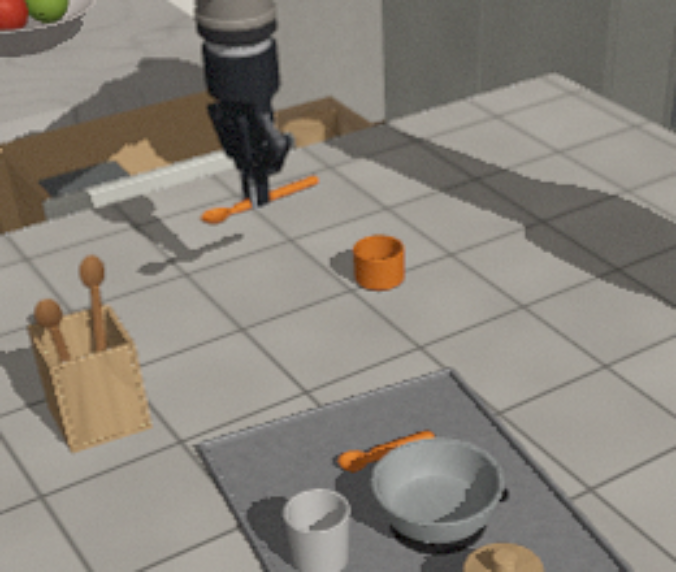

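>>> play_rows --pt "4 -20 0 0 0 0 250" --pt "8 -42 0 0 0 0 250" --pt "8 -42 0 0 0 0 250" --pt "8 -42 0 0 0 0 250" --pt "8 -42 0 0 0 0 250"

```text
clock: 34.05
tcp_pos: [0.4927, -0.218, 0.1098]
orientation: [-3.134, -0.107, 0.025]
contact_force: [0.5, 0.7, -0.9]
grip_width: 0.0097
```

>>> play_rows --pt "8 -42 0 0 0 0 250" --pt "0 0 0 0 0 0.1 250" --pt "0 0 0 0 0 0.1 250" --pt "0 0 0 0 0 0 250"

```text
clock: 34.45
tcp_pos: [0.4937, -0.1629, 0.1045]
orientation: [-3.125, 0.195, 0.045]
contact_force: [0.1, -0.2, -0.8]
grip_width: 0.0095
```

```bash
python3 go.py .507 -.163 .05 -7.7
```

```text
t 34.45 pos [ 0.4937 -0.1629  0.1045] yaw -7.1 w 0.0095 F [ 0.1 -0.2 -0.8]
rotvec tool [-0.008  0.029  0.01 ] shift now-axes [14.8 -1.  54.1] shift after-turn axes [13.2 -1.6 54.5]
```

>>> play_rows --pt "14 -1 0 -0.004 0.014 0.008 250" --pt "0 0 10 -0.002 0.008 0 250" --pt "0 0 20 0 0 0 250" --pt "0 0 15 0 0 0 250" --pt "0 0 0 0 0 0 250"

```text
clock: 34.95
tcp_pos: [0.5096, -0.1654, 0.0553]
orientation: [-3.134, 0.197, 0.009]
contact_force: [-0.9, -0.3, -0.5]
grip_width: 0.0095
```

```bash
python3 go.py .507 -.163 -.0205 -7.7; python3 wl.py w29
```

```text
t 34.95 pos [ 0.5096 -0.1654  0.0553] yaw -7.2 w 0.0095 F [-0.9 -0.3 -0.5]
rotvec tool [-0.001  0.006  0.009] shift now-axes [-2.4 -1.9 75.8] shift after-turn axes [-2.9 -2.  75.8]
```

View pics/w29.png

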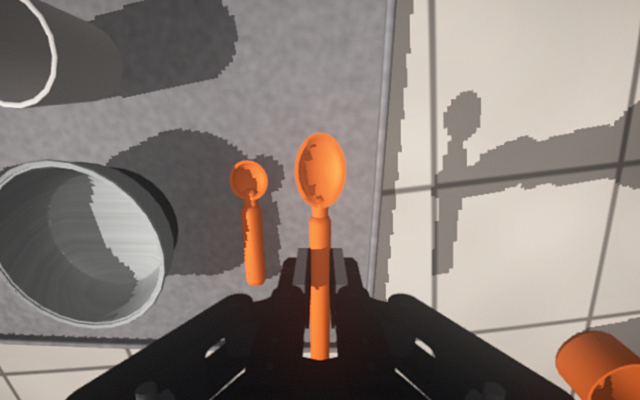

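>>> play_rows --pt "-2 -2 10 0 0.004 0.008 250" --pt "0 0 20 0 0 0 250" --pt "0 0 20 0 0 0 250" --pt "0 0 10 0 0 0 250" --pt "0 0 0 0 0 0 250"

```text
clock: 35.5
tcp_pos: [0.5116, -0.1643, -0.0042]
orientation: [-3.134, 0.212, -0.01]
contact_force: [-0.9, 0.2, 0.7]
grip_width: 0.0098
```

```bash
python3 go.py .507 -.163 -.0205 -7.7
```

```text
t 35.50 pos [ 0.5116 -0.1643 -0.0042] yaw -7.7 w 0.0098 F [-0.9  0.2  0.7]
rotvec tool [-0.001 -0.007 -0.   ] shift now-axes [-4.9 -0.7 16.3] shift after-turn axes [-4.8 -0.7 16.3]
```

>>> play_rows --pt "-4 0 6 0 -0.004 0 250" --pt "0 0 6 0 0 0 250" --pt "0 0 3 0 0 0 250" --pt "0 0 1 0 0 0 250" --pt "0 0 0 0 0 0 250"

```text
clock: 36.0
tcp_pos: [0.5091, -0.1642, -0.0194]
orientation: [3.134, -0.212, 0.009]
contact_force: [0.6, -1.1, -0.6]
grip_width: 0.0094
```

```bash
python3 go.py .507 -.163 -.0205 -7.7
```

```text
t 36.00 pos [ 0.5091 -0.1642 -0.0194] yaw -7.7 w 0.0094 F [ 0.6 -1.1 -0.6]
rotvec tool [-0.    -0.006 -0.001] shift now-axes [-2.3 -0.9  1.1] shift after-turn axes [-2.3 -0.9  1.1]
```

>>> play_rows --pt "-2 0 1 0 -0.004 0 250" --pt "0 0 1 0 0 0 250" --pt "0 0 0 0 0 0 250"

```text
clock: 36.3
tcp_pos: [0.5073, -0.164, -0.0203]
orientation: [3.134, -0.212, 0.003]
contact_force: [0.4, 0.0, -0.3]
grip_width: 0.0093
```

>>> play_rows --pt "0 0 0 0 0 0 200" --pt "0 0 0 0 0 0 190" --pt "0 0 -8 0 0 0 190" --pt "0 0 -25 0 0 0 190" --pt "0 0 -30 0 0 0 190"

```text
clock: 36.8
tcp_pos: [0.5043, -0.1631, 0.0417]
orientation: [-3.133, 0.211, 0.008]
contact_force: [0.0, -0.6, 0.6]
grip_width: 0.0218
```

>>> play_rows --pt "0 0 -35 0 0 0 180" --pt "0 0 -40 0 0 0 180" --pt "0 0 -30 0 0 0 180" --pt "0 0 0 0 0 0 180"

```text
clock: 37.2
tcp_pos: [0.5066, -0.1636, 0.1565]
orientation: [-3.134, 0.211, -0.002]
contact_force: [0.4, 0.7, 0.5]
grip_width: 0.0248
```

```bash
python3 go.py .4 -.4 .2; python3 wl.py w30
```

```text
t 37.20 pos [ 0.5066 -0.1636  0.1565] yaw -7.7 w 0.0248 F [0.4 0.7 0.5]
rotvec tool [-0.    -0.002  0.   ] shift now-axes [-73.8 248.5 -43.7] shift after-turn axes [-73.9 248.5 -43.5]
```

View pics/w30.png

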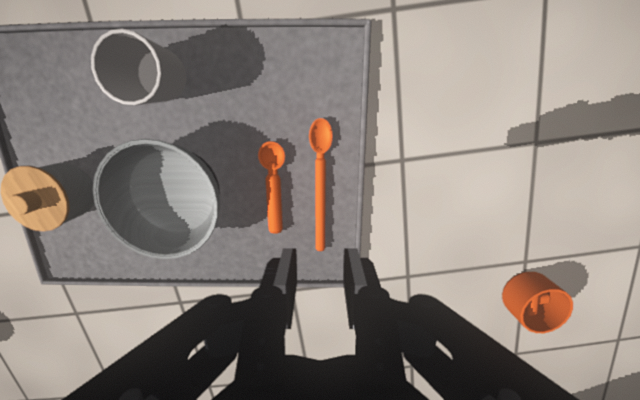

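All items are laid. I'll retreat clear of the tray and measure from the top view.

>>> play_rows --pt "-8 42 -12 0 0 0 180" --pt "-8 42 -12 0 0 0 180" --pt "-8 42 -12 0 0 0 180" --pt "-8 42 0 0 0 0 180" --pt "-8 42 0 0 0 0 180"

```text
clock: 37.75
tcp_pos: [0.4375, -0.3636, 0.1875]
orientation: [-3.13, 0.185, 0.009]
contact_force: [1.5, -0.5, 0.0]
grip_width: 0.0255
```

>>> play_rows --pt "-8 30 0 0 0 0 180" --pt "0 0 0 0 0 0 180"

```text
clock: 37.95
tcp_pos: [0.4199, -0.3997, 0.1849]
orientation: [-3.13, 0.2, 0.016]
contact_force: [-0.0, 0.7, -0.1]
grip_width: 0.0255
```

```bash
python3 wl.py t31 top; python3 wl.py s31 scene
python3 - <<'E'
from meas import *
q=np.radians(-7.7);B=np.array([[np.cos(q),-np.sin(q)],[np.sin(q),np.cos(q)]])
f0=dict(np.load("top0.npz"));f=dict(np.load("t31.npz"));g=dict(np.load("s31.npz"))
for nm,F in(("top",f),("scene",g)):
    P=cloud(F);ok=F["depth"]>.05
    def circ(c,R,z0,z1):
        k=ok&(P[...,2]>z0)&(P[...,2]<z1)&(np.hypot(P[...,0]-c[0],P[...,1]-c[1])<R);Q=P[k][:,:2].astype(np.float32)
        (c,r)=cv2.minEnclosingCircle(Q);return np.array(c),r*2,k.sum(),np.median(P[k][:,2])
    b=circ((.52,-.003),.07,.05,.062);print(nm,"bowl",b)
    for n,c,R,z0,z1 in[("cup",(.639,-.02),.04,.062,.072),("lidflange",(.539,.118),.045,.048,.058),("knob",(.539,.118),.03,.063,.078)]:
        s=circ(c,R,z0,z1);print(n,"inbowl",((s[0]-b[0])@B).round(4),s[1:])
b=np.array([.5207,-.0028])
m=orange(f["color"]).astype(np.uint8);n,l,st,ce=cv2.connectedComponentsWithStats(m)
for i in range(1,n):
    if st[i,4]>60:
        x,y,w,h,_=st[i];mid,d,a,L=spoon(f,(x-1,y-1,x+w+1,y+h+1),.011 if 280<x<400 else .005);print(st[i],mid.round(4),"ang rel",round(a+7.7,1),"len",L.round(4),"inbowl",((mid-b)@B).round(4))
d=spoon(f,(190,163,220,215));d0=spoon(f0,(190,163,220,215));print("dipper moved",d[0]-d0[0])
for n,bx in(("bib",(150,55,238,165)),("caddy",(412,92,464,148))):
    s=(slice(bx[1],bx[3]),slice(bx[0],bx[2]));print(n,np.abs(f["color"][s].astype(int)-f0["color"][s]).mean())
c=cv2.resize(f["color"][90:290,140:500],None,fx=2.2,fy=2.2,interpolation=cv2.INTER_CUBIC);cv2.imwrite("pics/t31c.png",c)
E
python3 go.py .4 -.4 .2
```

```text
top bowl (array([ 0.52002668, -0.00314371]), 0.12163188308477402, np.int64(275), np.float64(0.05499139056294444))
cup inbowl [ 0.118  -0.0008] (0.05798681452870369, np.int64(81), np.float64(0.06565298488692606))
lidflange inbowl [0.0018 0.1256] (0.06825711578130722, np.int64(435), np.float64(0.052675671021064296))
knob inbowl [0.0013 0.1258] (0.019920526072382927, np.int64(48), np.float64(0.06882839212676284))
scene bowl (array([ 0.52117634, -0.00265681]), 0.12417616695165634, np.int64(305), np.float64(0.0544087909141715))
cup inbowl [ 0.1185 -0.0012] (0.05984565615653992, np.int64(125), np.float64(0.06519703521922815))
lidflange inbowl [0.0017 0.1252] (0.06969011574983597, np.int64(486), np.float64(0.05250643019522827))
knob inbowl [0.0024 0.1268] (0.020742252469062805, np.int64(63), np.float64(0.06886295049028801))
[196 167  16  45 279] [0.5539 0.2955] ang rel 186.9 len 0.1217 inbowl [-0.0071  0.3   ]
[368 180  12  55 252] [ 0.501  -0.1602] ang rel 0.1 len 0.1477 inbowl [ 0.0016 -0.1586]
[349 186  12  38 231] [ 0.5077 -0.1099] ang rel -1.4 len 0.1021 inbowl [ 0.0015 -0.1078]
[453 259  27  23 490] [ 0.3295 -0.3993] ang rel 5.4 len 0.0591 inbowl [-0.1363 -0.4186]
dipper moved [-2.90928893e-06  6.06674085e-05]
bib 2.5318526170798896
caddy 2.6889880952380953
t 38.05 pos [ 0.4225 -0.3953  0.1848] yaw -7.0 w 0.0250 F [ 0.4  0.  -0.4]
rotvec tool [-0.007  0.01  -0.   ] shift now-axes [-21.9   7.3 -15. ] shift after-turn axes [-21.8   7.4 -15.2]
```

View pics/t31c.png

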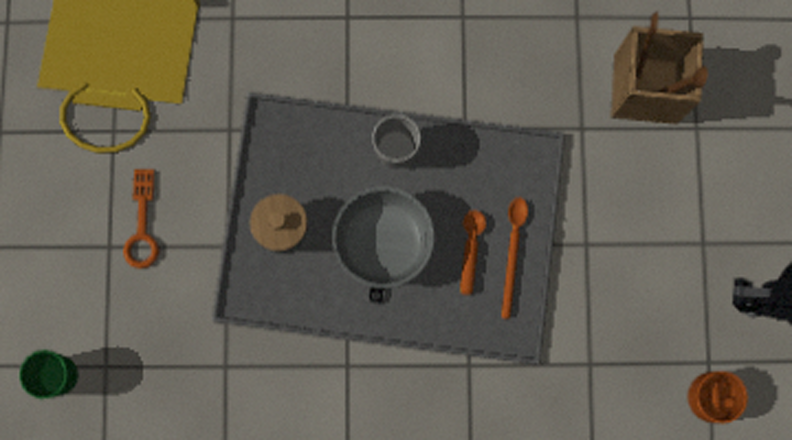

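View pics/s31.png

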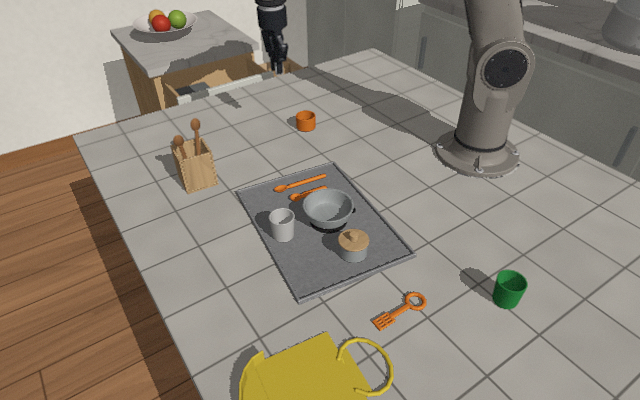

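All positions are inside their windows and the gripper is clear, so I'll hand in.

```bash
python3 -c "
from bench import r
print(r.hand_in(), r.get_obs()['clock'])"
```

```text
the job is handed in; nothing more can be done
the job is handed in; nothing more can be done
```

The tray is laid and I handed it in at about 38 s of the 136 s. There is no verdict, but my last measurements put every item inside its window.

| Item | Measured position (bowl frame, mm) | Notes |
|---|---|---|
| Cup | 118 behind, 1 off centre | upright |
| Pot with lid | 125 left, 2 off level | lid flange at z ≈ 52.7 mm (53 expected when seated), about 2 mm or less off the pot's centre |
| Short spoon | 108 right, 1.5 off level | about 1.4° off front to back, handle to the front |
| Long spoon | 51 right of the short spoon, 1.6 off level | about 0.1° off front to back, handle to the front |

- **Bystanders:** the dipper moved less than 0.1 mm. For the bib and caddy I only compared pictures, and they looked unchanged.
- **Short spoon offset:** I set it about 7 mm further right than the 101 mm midpoint, to keep the gripper clear of the bowl rim. That makes its gap to the bowl nearer 3.5 cm.
- **Fingertip height:** both cameras showed the fingertips 30–43 mm above the reported TCP. Because of this the first close on the pot went over its rim without moving it. I worked from the measured tips after that.
- **Camera disagreement:** the wrist camera and the other cameras differed by up to about 4 mm in y, well inside the 15 mm tolerance.
- **Contact:** the highest force I saw was about 8 N, when the fingers briefly touched the table at the long spoon.

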